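# Put the colour bottles away upright and clip the rack shut

### The arm

A 6-joint arm with a two-finger parallel gripper is mounted at the origin on the work surface. World frame = base frame: x ahead of the robot, y to its left, z up, the work surface at z = 0. Lengths are in mm, angles in rad, forces in N, time in s.
With the tool pointing down it reaches from about 350 to 775 mm from the base axis. Payload 7.3 kg.
Tool frame: the origin (TCP) lies midway between the tips of the shut fingers; the grasp point (between the pads) lies 19 mm behind it; x points along the fingers, y is the direction in which the jaws open and shut, and the axes are right-handed (so a half turn about x gives the same grasp; the last joint's range is limited). The gripper opens to 92 mm and grips with 3 to 60 N. Pads are 19 mm wide; open, the fingers measure 130 mm over their backs; the gripper's body (75 mm by 190 mm) begins 47 mm behind the grasp point.
Start: joints at [-1.483, 0.342, 1.524, -0, 1.275, -0.146], TCP at [121.651, -510.733, 202.941] pointing down, gripper open.
Joint ranges: [-2.53, 2.53], [-0.77, 2.02], [0.04, 2.7], [-1, 4.14], [0.28, 2.66], [-3.11, 3.11]. Speed limits (rad/s): [2.57, 2.57, 3.14, 3.14, 3.14, 3.14].

### API

Orientations are given as [roll, pitch, yaw] about the fixed x, y, z axes, in that order (R = Rz(yaw) Ry(pitch) Rx(roll)).
In Python, from plant import bot gives the robot as it stands. The module is installed in compiled form; this text tells all that it offers.
- The arm moves only by the shell command python3 -m handwheel 'ROWS' [OPENING]. ROWS is JSON, a list that holds one entry, the list of rows, each a list of 4 numbers: the shift along the tool's x, y, z in cm, then the turn about the tool's x in rad. A call has 1 to 8 rows; each row shifts and turns the commanded pose from where the row before left it, along the tool's axes as they then stand; what a row does not reach is not made up. A row lasts 1/12 s, in which the tool goes at most 41.7 mm and 7.16 degrees, less where a joint would pass 70% of its speed; a pose out of reach is approached as far as the arm can. A call is refused whole if a number of a shift passes 4.17 or a number of a turn 0.125, either way. A call with a gripper value outside its range is refused whole. OPENING is the opening, from 0 (shut) to 1 (fully open), set as the call begins (- or left out, the last holds). The fingers move at their own pace and stop on an object; the grip force is fixed at half the most. Time passes only in rows, so rows that do not move let the fingers close. It gives the time, the measured TCP pose, the force and the opening at its end, in the units of the state.
- bot.get_obs(): the state, without advancing time (a new reading comes with each control period).
- bot.capture(name): name is "scene" or "top" or "wrist"; returns (picture, depth): 384x512x3 uint8, red, green, blue; 384x512 float32, mm along the optical axis (not along the pixel's ray), 0 where there is no reading.
- bot.camera_model(name): a dict with "fx", "fy", "cx", "cy" (pixels), "position" and "rotation" of the camera in the world. Camera axes: x right, y down, z forward; pixel columns grow to the right and rows downward; lengths in mm; the calibration is good to about 2 mm. A picture is of the moment at which its call begins: read the wrist's pose just before it. camera_model takes no time and is no camera call; for the wrist camera it gives the pose at the moment of the call.
- bot.close_job(): hands the job in, once; it reports no verdict.
Trained networks look in the newest picture that a camera, given by its name, has taken for a name from the list of things; names that differ only in an ending like _2 or _b are one class to them, and where a whole thing is asked for, a point or a joint stands for the part that bears it (a point fixed in the world has none). Each returns a list of dicts, best first, with "conf" (0 to 1); they miss things now and then, are a little off and sometimes report something else, mostly with a low value. They report only what shows in the picture. A call takes as long as a camera call.
- bot.find_in(camera, label): "bbox" ([left, top, width, height] in pixels, round what is visible of it).
- bot.spot_point(camera, label): "point" ([column, row] in pixels: a listed point, or the origin of a listed thing).
The state is a dict: "time": time; "joint_positions": joint angles; "dq": joint speeds; "tau": joint torques, N m; "tool_pos": TCP position; "tcp_rot": TCP orientation; "contact_force": force on the tool from outside, world axes, zero at the start; "moment": the same for the moment, N m; "grip_width": finger opening in mm.
Only numpy, scipy, OpenCV 4.12 (cv2) and the standard library are available. Lean on these libraries where they do the work, as an engineer would, in place of code of your own. Each camera call takes 0.05 s, during which the arm holds its last target.

### The job

The cake-decorating class is over: stand every food-colour bottle lying on the table in a free pocket of the white rack, ball tip up (a bottle held loosely by its ball tip swings down upright between the fingers; then grip it firmly again). When all the bottles are in, swing the blue lid over and press it down until it clicks and stays shut. Leave the bowls and the spatula where they are.

Things in the scene. Friction and masses are not known exactly. Their poses are not given: they have to be found in the camera images.
- bottle0_mid (a point): blue squeeze bottle, may be absent, 130 mm, about 0.12 kg: square body 30 x 30 x 65 mm (most of the weight) with a paper band, white tapering nozzle (22 to 10 mm), white ball tip 18 mm across. Point half-way along the long axis, 65 mm from the base; x axis from base to ball tip. Starts lying on a flat side, axis 15 mm above the table
- bottle0_ball (a point): centre of the blue bottle's white ball tip, 121 mm from the base on the long axis; same axes. Hard rubber: gripped across it with about 40 N or more the bottle keeps its angle, with only some 3 N it swings down about the line between the fingers, body lowest, and does not drop
- bottle1_mid (a point): green squeeze bottle, may be absent, 130 mm, about 0.12 kg: square body 30 x 30 x 65 mm (most of the weight) with a paper band, white tapering nozzle (22 to 10 mm), white ball tip 18 mm across. Point half-way along the long axis, 65 mm from the base; x axis from base to ball tip. Starts lying on a flat side, axis 15 mm above the table
- bottle1_ball (a point): centre of the green bottle's white ball tip, 121 mm from the base on the long axis; same axes. Hard rubber: gripped across it with about 40 N or more the bottle keeps its angle, with only some 3 N it swings down about the line between the fingers, body lowest, and does not drop
- bottle2_mid (a point): red squeeze bottle, may be absent, 130 mm, about 0.12 kg: square body 30 x 30 x 65 mm (most of the weight) with a paper band, white tapering nozzle (22 to 10 mm), white ball tip 18 mm across. Point half-way along the long axis, 65 mm from the base; x axis from base to ball tip. Starts lying on a flat side, axis 15 mm above the table
- bottle2_ball (a point): centre of the red bottle's white ball tip, 121 mm from the base on the long axis; same axes. Hard rubber: gripped across it with about 40 N or more the bottle keeps its angle, with only some 3 N it swings down about the line between the fingers, body lowest, and does not drop
- bottle3_mid (a point): yellow squeeze bottle, may be absent, 130 mm, about 0.12 kg: square body 30 x 30 x 65 mm (most of the weight) with a paper band, white tapering nozzle (22 to 10 mm), white ball tip 18 mm across. Point half-way along the long axis, 65 mm from the base; x axis from base to ball tip. Starts lying on a flat side, axis 15 mm above the table
- bottle3_ball (a point): centre of the yellow bottle's white ball tip, 121 mm from the base on the long axis; same axes. Hard rubber: gripped across it with about 40 N or more the bottle keeps its angle, with only some 3 N it swings down about the line between the fingers, body lowest, and does not drop
- pocket0 (a point): pocket 0 of the white rack, open at the top, 58 mm (x) by 42 mm (y), one bottle each; this point is in its middle, 71 mm above the table, where the middle of a standing bottle comes; pocket floor 6 mm, rim 144 mm above the table. The four pockets lie 46 mm apart along the rack's y axis
- pocket1 (a point): pocket 1 of the white rack, open at the top, 58 mm (x) by 42 mm (y), one bottle each; this point is in its middle, 71 mm above the table, where the middle of a standing bottle comes; pocket floor 6 mm, rim 144 mm above the table. The four pockets lie 46 mm apart along the rack's y axis
- pocket2 (a point): pocket 2 of the white rack, open at the top, 58 mm (x) by 42 mm (y), one bottle each; this point is in its middle, 71 mm above the table, where the middle of a standing bottle comes; pocket floor 6 mm, rim 144 mm above the table. The four pockets lie 46 mm apart along the rack's y axis
- pocket3 (a point): pocket 3 of the white rack, open at the top, 58 mm (x) by 42 mm (y), one bottle each; this point is in its middle, 71 mm above the table, where the middle of a standing bottle comes; pocket floor 6 mm, rim 144 mm above the table. The four pockets lie 46 mm apart along the rack's y axis
- rack_rim (a point): centre of the top rim of the white rack, which is fixed, 66 mm (x) by 188 mm (y) by 144 mm high, walls 4 mm; axes as the rack: y along the row of pockets, z up, the lid is hinged along the -x rim. A bottle standing in a pocket ends 8 mm below the rim
- lid_hinge (a point): middle of the lid's hinge line at the rack's -x top edge, 145 mm above the table; axes as the rack; the hinge line is the y axis
- lid (a joint): angle of the rack's blue lid (rad), a plate 82 mm from hinge to free edge, 194 mm wide, 6 mm thick: 0 shut flat, 1.8 wide open, leaning a little beyond upright to -x. A weak spring (0.1 N m) pushes it open. A tongue amid its free edge, just past the rack's +x face, snaps over a sprung ball: from about 0.1 rad it takes some 9 N at the edge, then clicks and stays at 0; let go earlier it springs open
- lid_edge (a point): point on the lid's outer face, 70 mm from the hinge, in the middle of the lid's width; the place to press; turns with the lid, its z axis is the normal of the outer face
- bowl: white ceramic cup-shaped bowl, 110 mm across, 75 mm high, a bystander; origin under its centre
- clear_bowl: clear plastic bowl, 120 mm across, 60 mm high, a bystander; origin under its centre
- spatula: spatula lying on the table, a bystander; origin under it

How it is judged:
By the outcome, as a careful person would: the job done as asked, in the order asked, and still so for the second after the job is handed in, with the robot touching nothing.
Of bottle0, bottle1, bottle2, bottle3 only 3 to 4 are there at a start; the rules pass over those that are not, and their reading is None.
At some moment in a run one of bottle0, bottle1, bottle2, bottle3 may be knocked a few centimetres aside while the robot is not near it.
Once in a run the grip may slacken for a moment while it holds something.
It also fails if it takes over 210 s, if anything falls off the work surface, if the arm or the gripper's body presses on something with over 40 N, if the wrist force passes 120 N, or if a joint passes its speed limit or range.

## Working session

There is one attempt and no reset: what is moved stays moved. The work goes in short steps, Python scripts to look and compute and a shell command to move; the robot and the scene stay as the last step left them, time stands still between calls to the robot, and variables do not carry over. Pictures are saved under pics/ and viewed, and the job is handed in when it is done.

```bash
ls; mkdir -p pics
cat > h.py <<'E'
from plant import bot
import numpy as np, cv2
from scipy.spatial.transform import Rotation as R
def snap(cam,fn=None):
    m=bot.camera_model(cam); p,d=bot.capture(cam)
    if fn: cv2.imwrite('pics/'+fn,p[:,:,::-1])
    return m,p,d
def world(m,uv,depth):
    u,v=uv
    c=np.array([(u-m['cx'])/m['fx']*depth,(v-m['cy'])/m['fy']*depth,depth])
    return np.array(m['rotation']).reshape(3,3)@c+np.array(m['position'])
def ray_z(m,uv,z):
    a=world(m,uv,1.)-np.array(m['position'])
    p=np.array(m['position']); return p+a*(z-p[2])/a[2]
def proj(m,P):
    c=np.array(m['rotation']).reshape(3,3).T@(np.array(P)-np.array(m['position']))
    return np.array([m['cx']+m['fx']*c[0]/c[2],m['cy']+m['fy']*c[1]/c[2]])
E
python3 - <<'E'
from h import *
o=bot.get_obs(); print({k:np.round(v,3) for k,v in o.items()})
for c in ['scene','top','wrist']:
    m,p,d=snap(c,c+'0.png'); print(c,{k:np.round(v,3).tolist() for k,v in m.items()})
E
```

```text
pics
{'time': np.float64(0.0), 'joint_positions': array([-1.483,  0.343,  1.525, -0.   ,  1.275, -0.146]), 'dq': array([-0.002,  0.   , -0.001, -0.001, -0.002, -0.001]), 'tau': array([-2.0000e-03, -4.3124e+01, -2.4422e+01,  7.2000e-02,  5.6000e-02,
       -0.0000e+00]), 'tool_pos': array([ 121.617, -510.238,  202.251]), 'tcp_rot': array([-1.707,  1.569,  1.668]), 'contact_force': array([-0.42 ,  0.042,  0.664]), 'moment': array([-0.022, -0.046,  0.003]), 'grip_width': np.float64(91.731)}
scene {'fx': 347.89, 'fy': 347.89, 'cx': 255.82, 'cy': 192.34, 'position': [807.916, 574.005, 990.879], 'rotation': [-2.526, 0.013, 2.631]}
top {'fx': 394.583, 'fy': 394.583, 'cx': 254.863, 'cy': 184.257, 'position': [283.221, 41.399, 1415.075], 'rotation': [-2.959, -0.002, -1.578]}
wrist {'fx': 314.478, 'fy': 314.478, 'cx': 252.133, 'cy': 196.825, 'position': [189.063, -493.629, 383.836], 'rotation': [2.876, 0.002, -1.337]}
```

```bash
sed -i "s/np.array(m\['rotation'\]).reshape(3,3)/R.from_euler('xyz',m['rotation']).as_matrix()/" h.py; cat h.py | head -14
python3 - <<'E'
from h import *
for l in ['bottle0','bottle1','bottle2','bottle3']:
  for s in ['_mid','_ball']:
    for c in ['top','scene']:
      if l=='bottle0' and s=='_mid': snap(c)
      m=bot.camera_model(c)
      for r in bot.spot_point(c,l+s)[:3]: print(l+s,c,np.round(r['point']),round(r['conf'],2),np.round(ray_z(m,r['point'],15)))
for l,z in [('pocket0',71),('pocket1',71),('pocket2',71),('pocket3',71),('rack_rim',144),('lid_hinge',145),('bowl',0),('clear_bowl',0),('spatula',0)]:
    for c in ['top','scene']:
      m=bot.camera_model(c)
      for r in bot.spot_point(c,l)[:2]: print(l,c,np.round(r['point']),round(r['conf'],2),np.round(ray_z(m,r['point'],z)))
E
```

```text
from plant import bot
import numpy as np, cv2
from scipy.spatial.transform import Rotation as R
def snap(cam,fn=None):
    m=bot.camera_model(cam); p,d=bot.capture(cam)
    if fn: cv2.imwrite('pics/'+fn,p[:,:,::-1])
    return m,p,d
def world(m,uv,depth):
    u,v=uv
    c=np.array([(u-m['cx'])/m['fx']*depth,(v-m['cy'])/m['fy']*depth,depth])
    return R.from_euler('xyz',m['rotation']).as_matrix()@c+np.array(m['position'])
def ray_z(m,uv,z):
    a=world(m,uv,1.)-np.array(m['position'])
    p=np.array(m['position']); return p+a*(z-p[2])/a[2]
bottle0_mid top [364. 190.] 0.74 [ 519. -354.   15.]
bottle0_ball top [338. 181.] 0.45 [ 551. -262.   15.]
bottle0_ball top [309. 186.] 0.41 [ 532. -156.   15.]
bottle0_ball scene [253. 186.] 0.68 [476. -61.  15.]
bottle1_mid top [287. 202.] 0.77 [474. -77.  15.]
bottle1_mid top [366. 256.] 0.33 [ 283. -348.   15.]
bottle1_mid scene [250. 184.] 0.79 [480. -75.  15.]
bottle1_mid scene [206. 138.] 0.27 [ 524. -354.   15.]
bottle1_mid scene [339. 302.] 0.21 [463. 408.  15.]
bottle1_ball top [308. 185.] 0.72 [ 539. -155.   15.]
bottle1_ball top [280. 2
[... 1413 characters left out ...]
 [550. 239.  71.]
pocket3 scene [274. 245.] 0.87 [547. 190.  71.]
rack_rim top [201. 174.] 0.86 [554. 214. 144.]
rack_rim scene [276. 239.] 0.81 [554. 209. 144.]
lid_hinge top [201. 185.] 0.87 [517. 213. 145.]
lid_hinge top [309. 182.] 0.37 [ 523. -140.  145.]
lid_hinge scene [289. 235.] 0.85 [516. 216. 145.]
lid_hinge scene [340. 301.] 0.56 [504. 430. 145.]
bowl top [306. 127.] 0.97 [ 762. -158.    0.]
bowl top [203. 186.] 0.33 [539. 225.   0.]
bowl scene [166. 204.] 0.96 [ 768. -156.    0.]
clear_bowl top [367. 254.] 0.84 [ 289. -357.    0.]
clear_bowl scene [261. 120.] 0.85 [ 282. -347.    0.]
clear_bowl scene [289. 269.] 0.68 [528. 253.   0.]
spatula top [153. 210.] 0.66 [454. 404.   0.]
```

View pics/scene0.png

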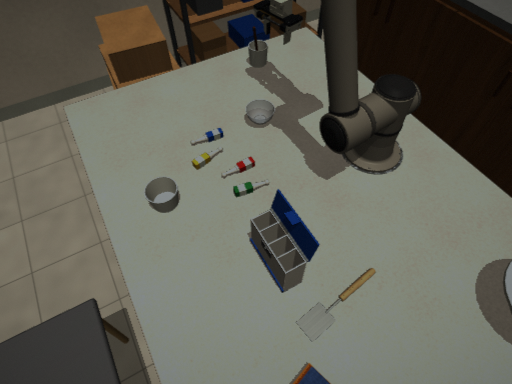

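View pics/top0.png

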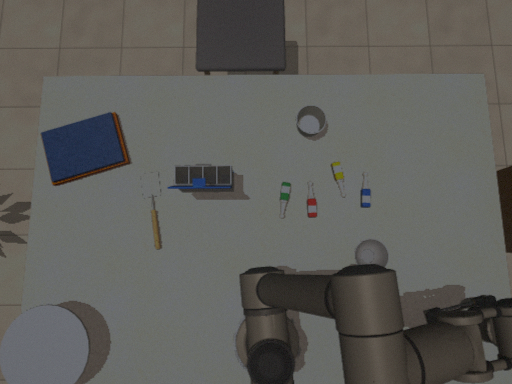

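```bash
cat >> h.py <<'E'
def pose():
    o=bot.get_obs(); return np.array(o['tool_pos']),R.from_euler('xyz',o['tcp_rot']).as_matrix(),o
def goto(tgt,jaw=None):
    """print shift to world target tgt in tool axes (cm) and turn; jaw: world angle (rad) of the jaw line, mod pi"""
    p,M,o=pose(); s=M.T@(np.array(tgt)-p)/10
    print('tcp',p.round(1),'toolx',M[:,0].round(2),'y',M[:,1].round(3),'shift cm',s.round(2),'len',np.linalg.norm(s).round(1),'q6',o['joint_positions'][5].round(2),'F',np.round(o['contact_force'],1),'w',round(o['grip_width'],1),'t',round(o['time'],2))
    if jaw is not None:
        a=np.arctan2(M[1,1],M[0,1]); d=(jaw-a+np.pi/2)%np.pi-np.pi/2
        print('world yaw turn',round(d,3),'-> turn about tool x',round(d*np.sign(M[2,0]),3),'(tool x down: sign flips)')
        # shifts if the turn is made first
        Rz=R.from_euler('z',d).as_matrix(); print('shift after turn',((Rz@M).T@(np.array(tgt)-p)/10).round(2))
E
python3 - <<'E'
from h import *
goto([540,-330,300],0)
E
```

```text
tcp [ 121.7 -510.7  202.9] toolx [ 0. -0. -1.] y [ 0.232 -0.973  0.   ] shift cm [ -9.71  -7.89 -44.88] len 46.6 q6 -0.15 F [-0.3  0.5 -0.3] w 91.6 t 1.95
world yaw turn 1.337 -> turn about tool x -1.337 (tool x down: sign flips)
shift after turn [ -9.7   41.83 -18.07]
```

View pics/wrist0.png

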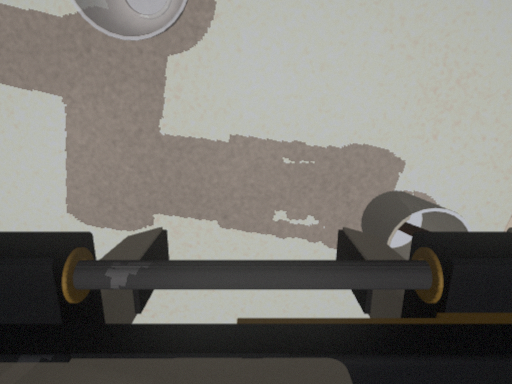

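Run:
```python
from h import *
goto([480,-320,240],-1.72)
```

```text
tcp [ 121.7 -510.7  202.9] toolx [ 0. -0. -1.] y [ 0.232 -0.973  0.   ] shift cm [ -3.71 -10.25 -39.28] len 40.8 q6 -0.15 F [-0.3  0.5 -0.3] w 91.6 t 1.95
world yaw turn -0.383 -> turn about tool x 0.383 (tool x down: sign flips)
shift after turn [ -3.71 -24.19 -32.6 ]
```

```bash
python3 -m handwheel '[[[-0.33,-0.93,-3.57,0],[-0.33,-0.93,-3.57,0],[-0.33,-0.93,-3.57,0],[-0.33,-0.93,-3.57,0],[-0.33,-0.93,-3.57,0],[-0.33,-0.93,-3.57,0],[-0.33,-0.93,-3.57,0],[-0.33,-0.93,-3.57,0]]]' 0.4
python3 -c "
from h import *
goto([480,-320,240],-1.72)"
```

```text
time: 2.62
tool_pos: [383.7, -371.1, 229.6]
tcp_rot: [1.843, 1.57, -1.065]
contact_force: [0.0, -1.3, -0.3]
grip_width: 43.3
tcp [ 383.7 -371.1  229.6] toolx [ 0. -0. -1.] y [ 0.232 -0.973  0.   ] shift cm [ -1.04  -2.74 -10.55] len 10.9 q6 0.42 F [ 0.  -1.3 -0.3] w 43.3 t 2.62
world yaw turn -0.383 -> turn about tool x 0.383 (tool x down: sign flips)
shift after turn [-1.04 -6.48 -8.76]
```

```bash
python3 -m handwheel '[[[-0.35,-0.9,-3.5,0],[-0.35,-0.9,-3.5,0],[-0.35,-0.9,-3.5,0],[0,0,0,0.12],[0,0,0,0.12],[0,0,0,0.12],[0,0,0,0]]]'
python3 - <<'E'
from h import *
goto([480,-320,240],-1.72)
m,p,d=snap('wrist','w1.png')
for l in ['bottle0','bottle3']:
  for s in ['_mid','_ball']:
      for r in bot.spot_point('wrist',l+s)[:2]: print(l+s,np.round(r['point']),round(r['conf'],2),np.round(ray_z(m,r['point'],15),1))
E
```

```text
time: 3.2
tool_pos: [478.4, -321.3, 239.7]
tcp_rot: [0.168, 1.571, -3.103]
contact_force: [-0.7, -0.7, 0.6]
grip_width: 36.5
tcp [ 478.4 -321.3  239.7] toolx [-0. -0. -1.] y [-0.129 -0.992  0.   ] shift cm [-0.03 -0.15 -0.14] len 0.2 q6 0.98 F [-0.7 -0.7  0.6] w 36.5 t 3.2
world yaw turn -0.019 -> turn about tool x 0.019 (tool x down: sign flips)
shift after turn [-0.03 -0.15 -0.14]
bottle0_mid [276. 129.] 0.91 [ 521.8 -356.5   15. ]
bottle0_ball [275.  84.] 0.92 [ 575.7 -361.1   15. ]
bottle3_mid [275.  86.] 0.73 [ 572.2 -361.2   15. ]
bottle3_mid [202. 112.] 0.59 [ 554.1 -267.2   15. ]
bottle3_ball [217. 152.] 0.87 [ 501.9 -277.7   15. ]
```

View pics/w1.png

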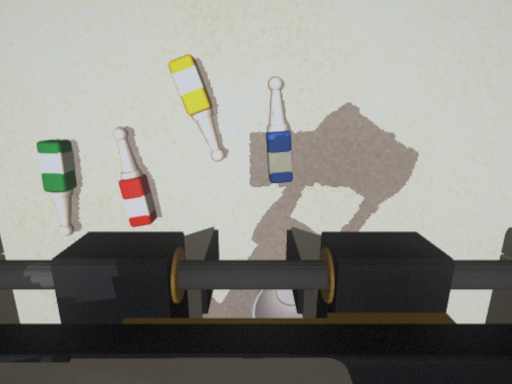

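Run:
```python
from h import *
goto([575.7,-361.1,60],-1.656)
```

```text
tcp [ 478.  -321.7  239.8] toolx [-0. -0. -1.] y [-0.124 -0.992  0.   ] shift cm [ 17.98   2.69 -10.19] len 20.8 q6 0.97 F [ 0.4  0.2 -0.2] w 36.4 t 3.45
world yaw turn 0.039 -> turn about tool x -0.039 (tool x down: sign flips)
shift after turn [ 17.98   3.09 -10.07]
```

```bash
python3 -m handwheel '[[[0,0,0,-0.039],[2.97,0.52,-1.68,0],[2.97,0.52,-1.68,0],[2.97,0.52,-1.68,0],[2.97,0.52,-1.68,0],[2.97,0.52,-1.68,0],[2.97,0.52,-1.68,0],[0,0,0,0]]]'
python3 - <<'E'
from h import *
m,p,d=snap('wrist','w2.png')
for s in ['_mid','_ball']:
      for r in bot.spot_point('wrist','bottle0'+s)[:2]: print(s,np.round(r['point']),round(r['conf'],2),np.round(ray_z(m,r['point'],15),1))
goto([575.7,-361.1,6],-1.656)
E
```

```text
time: 4.12
tool_pos: [574.4, -359.9, 53.0]
tcp_rot: [-0.605, 1.56, 2.451]
contact_force: [-1.8, 0.2, -1.6]
grip_width: 37.0
_mid [258. 273.] 0.66 [ 521.7 -359.    15. ]
_ball [256. 207.] 0.91 [ 575.7 -362.2   15. ]
tcp [ 575.7 -361.7   62.1] toolx [ 0. -0. -1.] y [-0.086 -0.996  0.   ] shift cm [ 5.61 -0.06  0.01] len 5.6 q6 0.98 F [ 0.3 -0.   0.5] w 36.5 t 4.27
world yaw turn 0.001 -> turn about tool x -0.001 (tool x down: sign flips)
shift after turn [ 5.61 -0.06  0.01]
```

View pics/w2.png

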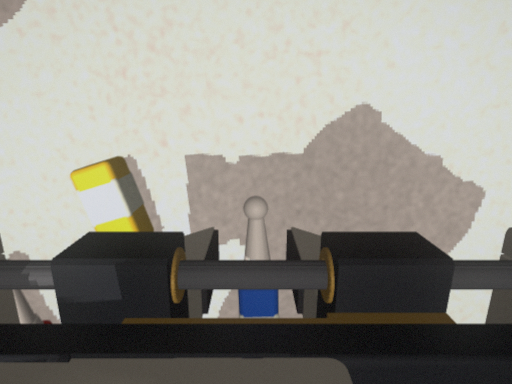

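```bash
python3 -m handwheel '[[[1.4,0,0,0],[1.4,0,0,0],[1.2,0,0,0],[0.8,0,0,0],[0.5,0,0,0],[0.3,0,0,0],[0,0,0,0],[0,0,0,0]]]' 
python3 -m handwheel '[[[0,0,0,0],[0,0,0,0],[0,0,0,0],[0,0,0,0],[0,0,0,0],[0,0,0,0]]]' 0.1
python3 - <<'E'
from h import *
goto([575.7,-361.1,6],-1.656)
m,p,d=snap('wrist','w3.png')
E
```

```text
time: 4.93
tool_pos: [576.1, -361.7, 6.2]
tcp_rot: [2.482, 1.57, -0.747]
contact_force: [0.9, -0.8, 0.4]
grip_width: 36.7
time: 5.43
tool_pos: [575.9, -361.5, 5.7]
tcp_rot: [2.215, 1.571, -1.014]
contact_force: [0.3, 0.2, -0.5]
grip_width: 9.6
tcp [ 575.9 -361.5    5.7] toolx [ 0. -0. -1.] y [-0.087 -0.996  0.   ] shift cm [-0.03 -0.04  0.02] len 0.1 q6 0.98 F [ 0.3  0.2 -0.5] w 9.6 t 5.43
world yaw turn 0.002 -> turn about tool x -0.002 (tool x down: sign flips)
shift after turn [-0.03 -0.04  0.02]
```

View pics/w3.png

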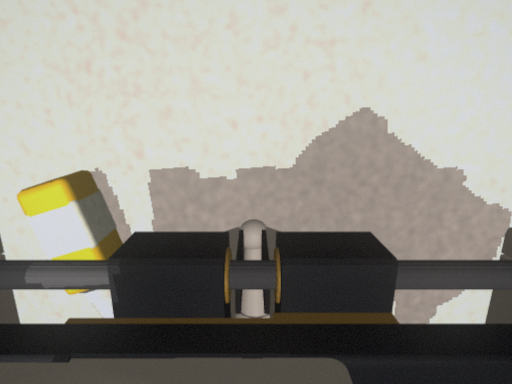

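Run:
```python
from h import *
m,p,d=snap('wrist','w4.png')
for s in ['_mid','_ball']:
      for r in bot.spot_point('wrist','bottle0'+s)[:2]: print(s,np.round(r['point']),round(r['conf'],2),np.round(ray_z(m,r['point'],15),1))
c=(p[200:300,200:300]); cv2.imwrite('pics/w4c.png',cv2.resize(c[:,:,::-1],(600,600),interpolation=cv2.INTER_NEAREST))
print(d[220:250:4,253])
print('tip proj',proj(m,[575.9,-361.5,5.7]),proj(m,[575.9,-361.5,15]))
```

```text
_ball [251. 238.] 0.56 [ 572.9 -360.1   15. ]
[181.42549 179.71219 176.64316 175.81282 175.72696 175.81795 177.37657
 180.54022]
tip proj [253.00335403 227.8349415 ] [253.04454783 233.51951025]
```

View pics/w4c.png

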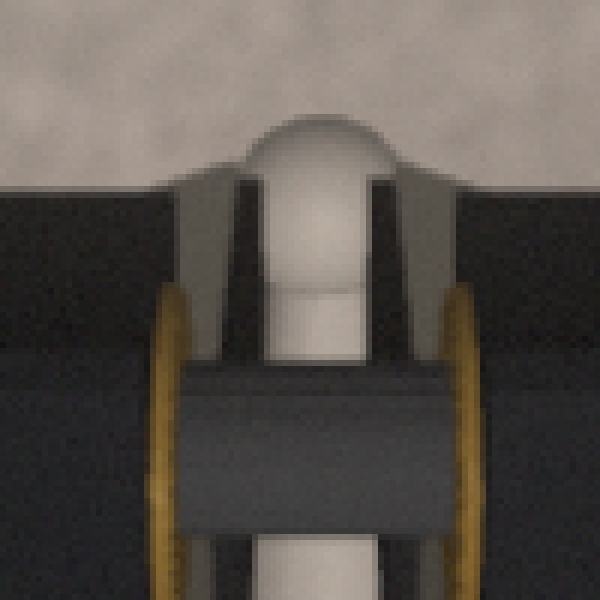

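```bash
python3 -m handwheel '[[[0,0,0,0],[0,0,0,0],[0,0,0,0],[0,0,0,0]]]' 0
python3 -m handwheel '[[[-1,0,0,0],[-1,0,0,0],[-1,0,0,0],[0,0,0,0]]]'
python3 - <<'E'
from h import *
m,p,d=snap('wrist','w5.png')
snap('scene','s5.png')
E
```

```text
time: 5.97
tool_pos: [575.8, -361.5, 5.6]
tcp_rot: [2.147, 1.571, -1.082]
contact_force: [0.1, -0.1, -0.7]
grip_width: 0.6
time: 6.3
tool_pos: [577.4, -362.7, 39.3]
tcp_rot: [2.552, 1.565, -0.677]
contact_force: [-0.1, 0.1, 0.0]
grip_width: 0.5
```

View pics/w5.png

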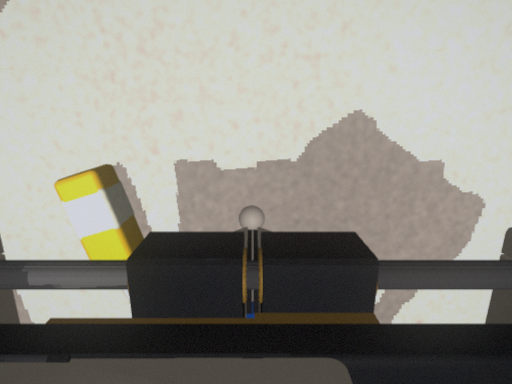

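View pics/s5.png

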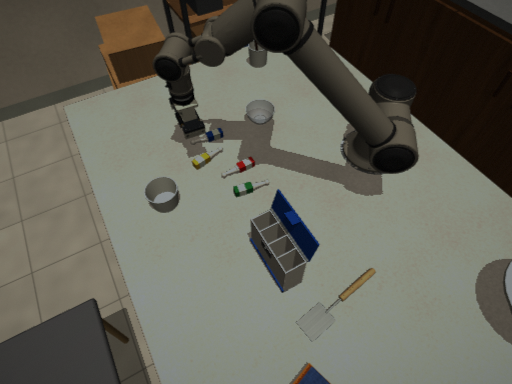

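Run:
```python
from h import *
p0,M,o=pose(); print(p0)
m,p,d=snap('wrist','w6.png')
for dx in (-9.5,0,9.5): print(proj(m,p0+[dx,0,0]))
pts=lambda u,v:(world(m,(u,v),float(d[v,u]))-p0).round(1)
for v in range(204,260,4): print(v,d[v,252].round(1),pts(252,v), d[v,258].round(1),pts(258,v),pts(246,v))
for r in bot.spot_point('wrist','bottle0_ball')[:2]: print(np.round(r['point']),round(r['conf'],2),np.round(ray_z(m,r['point'],15),1))
cv2.imwrite('pics/w6c.png',cv2.resize(p[190:290,200:300,::-1],(600,600),interpolation=cv2.INTER_NEAREST))
```

```text
[ 576.33539501 -361.85711332   36.87869473]
[254.29295864 242.15299321]
[252.96994354 227.87747592]
[251.61262835 213.23185603]
204 228.1 [  4.4   0.2 -37.2] 227.2 [  4.2  -4.2 -36.3] [  4.7   4.5 -37.5]
208 209.3 [  7.1  -0.  -18.4] 210.6 [  6.4  -4.  -19.6] [  7.1   4.  -19.6]
212 205.8 [  5.6   0.1 -14.4] 206.3 [  5.1  -3.8 -14.9] [  5.2   4.1 -16.9]
216 205.9 [  3.1   0.3 -13.8] 207.3 [  2.3  -3.6 -15.1] [  2.7   4.3 -15.8]
220 206.8 [  0.3   0.6 -13.9] 207.4 [ -0.3  -3.4 -14.6] [  0.5   4.5 -14.2]
224 208.2 [ -2.7   0.8 -14.6] 208.3 [ -3.1  -3.1 -14.7] [ -2.5   4.8 -15. ]
228 209.1 [ -5.6   1.1 -14.8] 165.2 [ 9.7 -3.4 26.5] [10.3  2.9 26.6]
232 164.6 [ 8.2 -0.1 27.6] 159.7 [ 9.7 -3.3 32.2] [10.4  2.8 32.5]
236 158.5 [ 8.5 -0.1 33.8] 155.8 [ 9.3 -3.2 36.3] [10.1  2.7 37. ]
240 153.4 [ 8.6 -0.1 39.1] 151.7 [ 9.  -3.1 40.7] [10.1  2.6 42. ]
244 150.0 [ 8.1 -0.1 42.8] 146.0 [ 9.4 -3.  46.5] [ 9.9  2.6 46.3]
248 144.9 [ 8.4 -0.1 48. ] 145.2 [ 8.  -2.9 47.7] [ 32.8  -0.6 101.7]
252 140.0 [ 8.7 -0.1 52.9] 141.7 [ 7.7 -2.8 51.4] [ 33.1  -0.6 104.9]
256 137.1 [ 8.3 -0.1 56. ] 93.0 [27.5 -3.5 96.4] [ 31.9  -0.5 104.9]
[251. 218.] 0.61 [ 575.2 -360.8   15. ]
```

View pics/w6c.png

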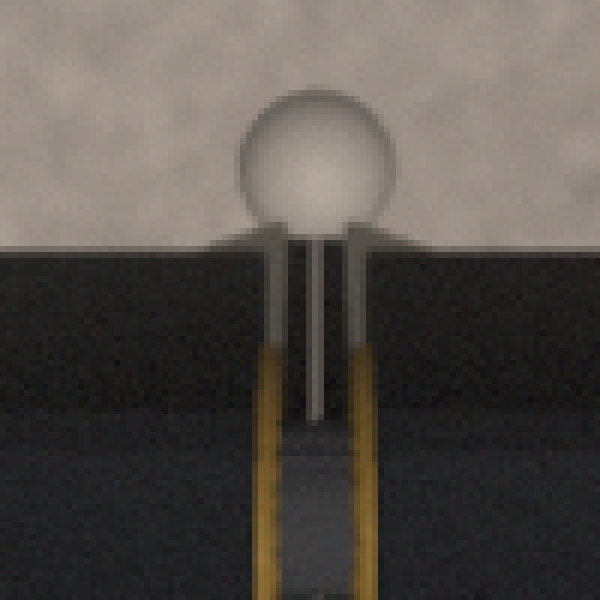

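Run:
```python
from h import *
p0,M,o=pose()
m,p,d=snap('scene','s6.png')
vv,uu=np.mgrid[0:384,0:512]
c=np.stack([(uu-m['cx'])/m['fx']*d,(vv-m['cy'])/m['fy']*d,d],-1)
W=c@R.from_euler('xyz',m['rotation']).as_matrix().T+m['position']
u,v=proj(m,p0).round().astype(int); print(u,v)
for r in range(v-30,v+6,2): print(r,[tuple((W[r,k]-p0).round().astype(int)) for k in range(u-2,u+4,2)])
cv2.imwrite('pics/s6c.png',cv2.resize(p[v-60:v+40,u-50:u+50,::-1],(600,600),interpolation=cv2.INTER_NEAREST))
```

```text
192 138
108 [(np.int64(-3), np.int64(52), np.int64(185)), (np.int64(-10), np.int64(52), np.int64(183)), (np.int64(-16), np.int64(52), np.int64(179))]
110 [(np.int64(-2), np.int64(50), np.int64(176)), (np.int64(-10), np.int64(47), np.int64(170)), (np.int64(-15), np.int64(53), np.int64(172))]
112 [(np.int64(-1), np.int64(49), np.int64(167)), (np.int64(-8), np.int64(49), np.int64(164)), (np.int64(-14), np.int64(50), np.int64(162))]
114 [(np.int64(1), np.int64(53), np.int64(162)), (np.int64(-5), np.int64(52), np.int64(158)), (np.int64(-13), np.int64(50), np.int64(154))]
116 [(np.int64(3), np.int64(53), np.int64(154)), (np.int64(-5), np.int64(49), np.int64(147)), (np.int64(-11), np.int64(51), np.int64(146))]
118 [(np.int64(3), np.int64(48), np.int64(142)), (np.int64(-3), np.int64(52), np.int64(142)), (np.int64(-9), np.int64(55), np.int64(141))]
120 [(np.int64(5), np.int64(48), np.int64(133)), (np.int64(-2), np.int64(50), np.int64(131)), (np.int64(-7), np.int64(54), np.int64(133))]
122 [(np.int64(8), np.int64(57), np.int64(132)), (np.int64(2), np.int64(59), np.int64(132)), (np.int64(-4), n
[... 720 characters left out ...]
0))]
134 [(np.int64(26), np.int64(91), np.int64(114)), (np.int64(18), np.int64(84), np.int64(104)), (np.int64(11), np.int64(83), np.int64(100))]
136 [(np.int64(26), np.int64(85), np.int64(99)), (np.int64(19), np.int64(84), np.int64(95)), (np.int64(13), np.int64(84), np.int64(92))]
138 [(np.int64(28), np.int64(87), np.int64(93)), (np.int64(-10), np.int64(-39), np.int64(-40)), (np.int64(-16), np.int64(-32), np.int64(-36))]
140 [(np.int64(2), np.int64(-32), np.int64(-39)), (np.int64(0), np.int64(-7), np.int64(-16)), (np.int64(-7), np.int64(-4), np.int64(-17))]
142 [(np.int64(6), np.int64(-22), np.int64(-38)), (np.int64(4), np.int64(3), np.int64(-16)), (np.int64(-3), np.int64(6), np.int64(-17))]
```

View pics/s6c.png

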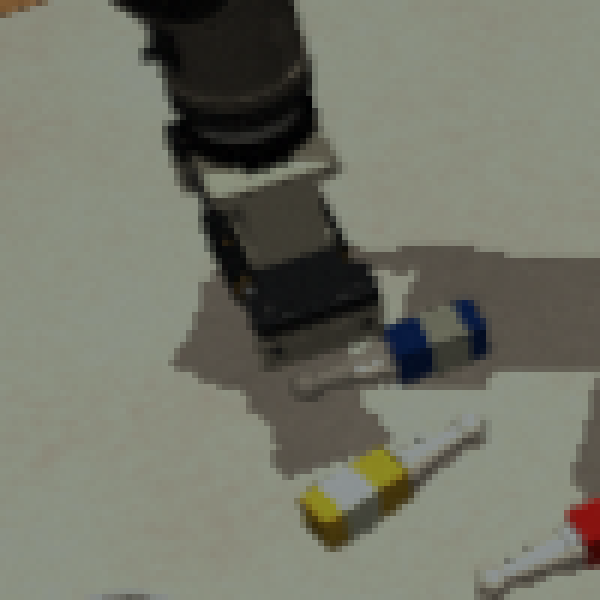

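```bash
python3 -m handwheel '[[[0,0,0,0],[0,0,0,0],[0,0,0,0],[0,0,0,0],[0,0,0,0]]]' 0.4
python3 -m handwheel '[[[1,0,0,0],[1,0,0,0],[0.8,0,0,0],[0.4,0,0,0],[0.1,0,0,0],[0,0,0,0]]]'
python3 - <<'E'
from h import *
p0,M,o=pose(); print(p0,o['contact_force'],o['grip_width'])
m,p,d=snap('wrist','w7.png')
vv,uu=np.mgrid[0:384,0:512]
c=np.stack([(uu-m['cx'])/m['fx']*d,(vv-m['cy'])/m['fy']*d,d],-1)
W=c@R.from_euler('xyz',m['rotation']).as_matrix().T+m['position']-p0
for k in (190,200,210,218,290,300,310): print(k,[ (r,tuple(map(int,W[r,k].round()))) for r in range(218,250,3)])
E
```

```text
time: 6.97
tool_pos: [575.8, -361.5, 35.5]
tcp_rot: [-0.025, 1.571, 3.029]
contact_force: [0.6, -1.1, 0.2]
grip_width: 28.8
time: 7.47
tool_pos: [575.6, -361.3, 1.8]
tcp_rot: [-0.508, 1.57, 2.547]
contact_force: [0.4, -0.6, 0.4]
grip_width: 37.1
[ 575.55065031 -361.25482363    1.80041283] [ 0.3543445  -0.58546386  0.3625939 ] 37.07570223904389
190 [(218, (9, 38, -3)), (221, (7, 38, -2)), (224, (6, 38, -1)), (227, (3, 39, -2)), (230, (1, 39, -2)), (233, (-1, 39, -2)), (236, (12, 30, 37)), (239, (12, 29, 40)), (242, (13, 28, 46)), (245, (12, 28, 47)), (248, (12, 27, 51))]
200 [(218, (9, 32, -2)), (221, (6, 32, -3)), (224, (5, 33, -2)), (227, (3, 33, -2)), (230, (1, 33, -2)), (233, (12, 26, 32)), (236, (12, 25, 37)), (239, (12, 25, 41)), (242, (12, 24, 44)), (245, (12, 23, 48)), (248, (12, 23, 51))]
210 [(218, (8, 26, -2)), (221, (6, 26, -3)), (224, (4, 26, -1)), (227, (12, 22, 25)), (230, (12, 21, 29)), (233, (11, 21, 32)), (236, (12, 20, 37)), (239, (11, 20, 40)), (242, (10, 20, 41)), (245, (10, 20, 44)), (248, (10, 19, 47))]
218 [(218, (7, 21, -2)), (221, (6, 21, -2)), (224, (4, 21, 
[... 180 characters left out ...]
, -23, -2)), (221, (2, -23, -2)), (224, (0, -23, -2)), (227, (-3, -23, -3)), (230, (6, -20, 25)), (233, (7, -20, 29)), (236, (7, -19, 34)), (239, (7, -19, 37)), (242, (5, -19, 37)), (245, (5, -18, 40)), (248, (4, -18, 41))]
300 [(218, (3, -29, -2)), (221, (2, -29, -1)), (224, (-1, -29, -3)), (227, (-3, -29, -2)), (230, (8, -25, 28)), (233, (8, -24, 33)), (236, (8, -24, 37)), (239, (8, -23, 40)), (242, (8, -23, 44)), (245, (8, -22, 47)), (248, (8, -22, 51))]
310 [(218, (3, -35, -2)), (221, (0, -36, -3)), (224, (-1, -35, -1)), (227, (-3, -35, -2)), (230, (-5, -35, -2)), (233, (7, -30, 33)), (236, (7, -29, 37)), (239, (7, -28, 41)), (242, (8, -27, 44)), (245, (7, -27, 47)), (248, (8, -26, 51))]
```

View pics/w7.png

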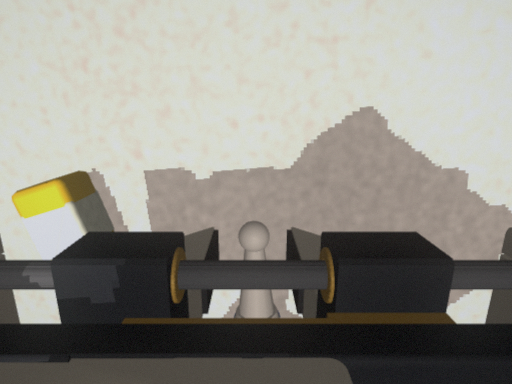

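```bash
python3 -m handwheel '[[[0.3,0,0,0],[0.2,0,0,0],[0,0,0,0]]]'
python3 -m handwheel '[[[0.2,0,0,0],[0.2,0,0,0],[0.1,0,0,0],[0,0,0,0]]]'
```

```text
time: 7.77
tool_pos: [575.7, -361.4, -2.6]
tcp_rot: [-0.372, 1.571, 2.683]
contact_force: [-0.0, -0.8, 0.3]
grip_width: 36.8
time: 8.1
tool_pos: [575.6, -361.4, -7.7]
tcp_rot: [-0.415, 1.57, 2.639]
contact_force: [-0.4, -0.7, 0.1]
grip_width: 36.8
```

No contact, confirming that the real fingertips end about 25 mm behind the reported TCP. I'll lower to where the pads span the ball.

```bash
python3 -m handwheel '[[[0.2,0,0,0],[0.2,0,0,0],[0.2,0,0,0],[0.2,0,0,0],[0,0,0,0]]]'
python3 -m handwheel '[[[0.1,0,0,0],[0.1,0,0,0],[0,0,0,0]]]'
python3 -m handwheel '[[[0,0,0,0],[0,0,0,0],[0,0,0,0],[0,0,0,0],[0,0,0,0],[0,0,0,0]]]' 0
python3 - <<'E'
from h import *
m,p,d=snap('wrist','w8.png')
cv2.imwrite('pics/w8c.png',cv2.resize(p[190:290,200:300,::-1],(600,600),interpolation=cv2.INTER_NEAREST))
E
```

```text
time: 8.52
tool_pos: [575.5, -361.3, -16.0]
tcp_rot: [-0.478, 1.57, 2.576]
contact_force: [-0.3, -0.4, -0.3]
grip_width: 36.4
time: 8.77
tool_pos: [575.8, -361.4, -17.6]
tcp_rot: [-0.175, 1.571, 2.88]
contact_force: [-0.1, -0.2, 0.7]
grip_width: 36.7
time: 9.27
tool_pos: [575.9, -361.6, -17.3]
tcp_rot: [2.294, 1.57, -0.935]
contact_force: [-0.6, -0.6, 0.4]
grip_width: 15.7
```

View pics/w8c.png

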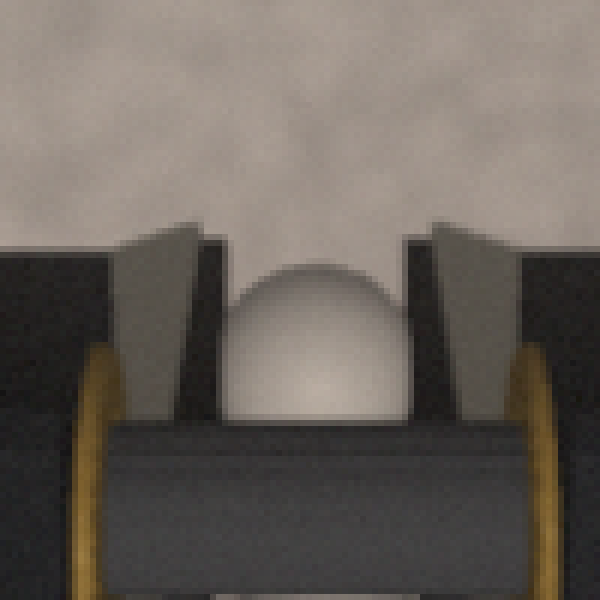

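```bash
python3 -m handwheel '[[[-1,0,0,0],[-2,0,0,0],[-3,0,0,0],[-3,0,0,0],[-3,0,0,0],[-3,0,0,0],[-2,0,0,0],[0,0,0,0]]]'
python3 - <<'E'
from h import *
m,p,d=snap('wrist','w9.png')
m,p,d=snap('scene','s9.png'); u,v=proj(m,pose()[0]).astype(int)
cv2.imwrite('pics/s9c.png',cv2.resize(p[v-60:v+60,u-60:u+60,::-1],(600,600),interpolation=cv2.INTER_NEAREST))
E
```

```text
time: 9.98
tool_pos: [577.9, -363.0, 159.3]
tcp_rot: [2.559, 1.56, -0.67]
contact_force: [0.6, -0.3, -0.7]
grip_width: 15.8
```

View pics/s9c.png

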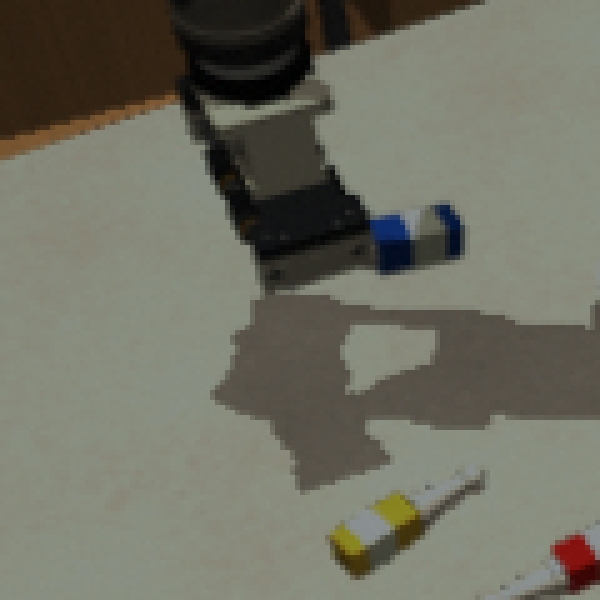

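View pics/w9.png

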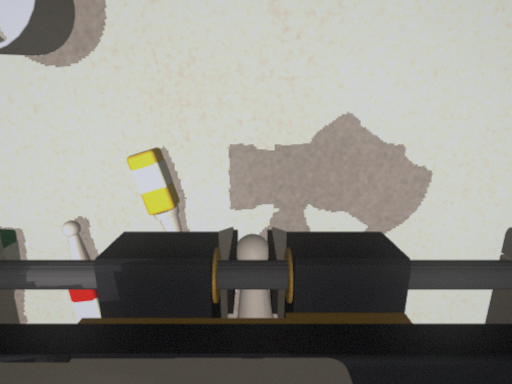

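```bash
python3 -m handwheel '[[[1.5,0,0,0],[2,0,0,0],[1.5,0,0,0],[0.5,0,0,0],[0,0,0,0]]]'
python3 -m handwheel '[[[0,0,0,0],[0,0,0,0],[0,0,0,0]]]' 0.165
python3 -m handwheel '[[[0,0,0,0],[0,0,0,0],[0,0,0,0]]]' 0.175
cat >> h.py <<'E'
def scrop(fn,cam='scene',half=60):
    m,p,d=snap(cam); u,v=proj(m,pose()[0]).astype(int)
    u=min(max(u,half),511-half); v=min(max(v,half),383-half)
    cv2.imwrite('pics/'+fn,cv2.resize(p[v-half:v+half,u-half:u+half,::-1],(600,600),interpolation=cv2.INTER_NEAREST))
E
python3 -c "
from h import *
scrop('s10.png')"
```

```text
time: 10.5
tool_pos: [574.2, -360.2, 94.0]
tcp_rot: [-0.58, 1.564, 2.474]
contact_force: [-0.8, -0.1, -1.6]
grip_width: 16.1
time: 10.75
tool_pos: [576.3, -361.8, 98.7]
tcp_rot: [2.517, 1.569, -0.712]
contact_force: [0.4, -0.6, -1.3]
grip_width: 16.2
time: 11.0
tool_pos: [575.9, -361.6, 98.1]
tcp_rot: [2.36, 1.57, -0.869]
contact_force: [-0.7, 0.1, -1.7]
grip_width: 16.3
```

View pics/s10.png

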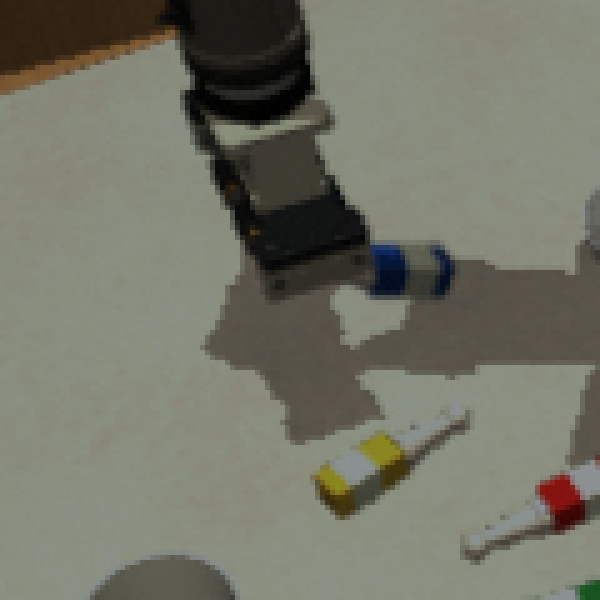

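```bash
python3 -m handwheel '[[[0,0,0,0],[0,0,0,0],[0,0,0,0]]]' 0.183
python3 -c "
from h import *
scrop('s11.png'); snap('wrist','w11.png')"
```

```text
time: 11.3
tool_pos: [575.9, -361.5, 97.6]
tcp_rot: [2.692, 1.571, -0.537]
contact_force: [-0.4, 0.1, -2.5]
grip_width: 17.0
```

View pics/s11.png

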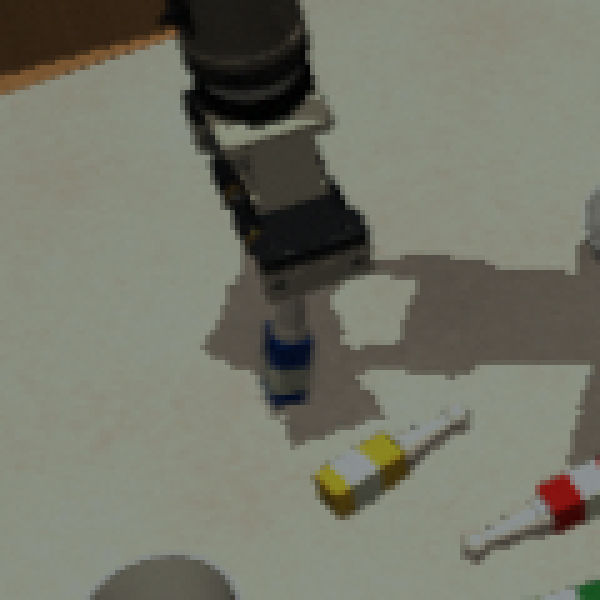

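View pics/w11.png

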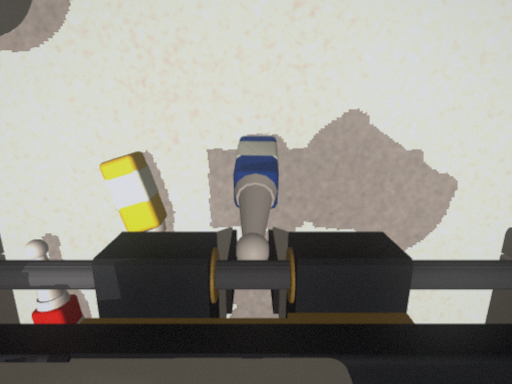

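```bash
python3 -m handwheel '[[[0,0,0,0],[0,0,0,0],[0,0,0,0],[0,0,0,0],[0,0,0,0],[0,0,0,0],[0,0,0,0],[0,0,0,0]]]'
python3 -m handwheel '[[[0,0,0,0],[0,0,0,0],[0,0,0,0],[0,0,0,0],[0,0,0,0],[0,0,0,0],[0,0,0,0],[0,0,0,0]]]'
python3 -c "
from h import *
snap('wrist','w12.png')"
```

```text
time: 12.07
tool_pos: [575.9, -361.5, 97.7]
tcp_rot: [2.271, 1.571, -0.958]
contact_force: [0.6, 0.4, -0.8]
grip_width: 17.1
time: 12.73
tool_pos: [575.8, -361.5, 97.6]
tcp_rot: [1.729, 1.571, -1.5]
contact_force: [-0.2, -0.3, -1.2]
grip_width: 16.9
```

View pics/w12.png

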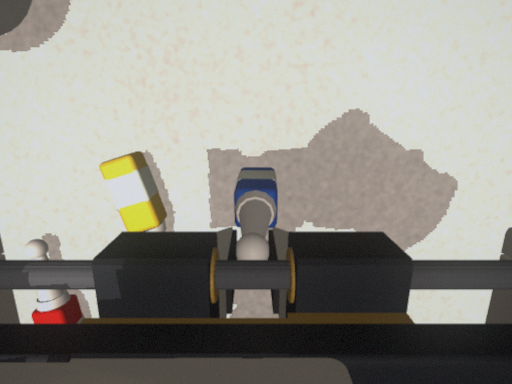

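Run:
```python
from h import *
m=bot.camera_model('wrist'); p0,_,_=pose()
b=p0+[0,0,32.5]
for t in (-20,-10,0,10,20):
    t=np.radians(t); dirn=np.array([np.sin(t)*.996,-.087*np.sin(t),-np.cos(t)])
    print(np.degrees(t).round(),proj(m,b+dirn*56).round(1), 'near top edge of body', proj(m,b+dirn*121+[15*np.cos(t),0,15*np.sin(t)]).round(1))
```

```text
-20.0 [252.9 243.4] near top edge of body [251.4 222. ]
-10.0 [252.9 229.4] near top edge of body [251.3 198.7]
0.0 [252.9 215.6] near top edge of body [251.2 175.5]
10.0 [252.9 202.4] near top edge of body [251.2 152.4]
20.0 [252.9 189.8] near top edge of body [251.2 129. ]
```

```bash
python3 -m handwheel '[[[0,0,0,0],[0,0,0,0],[0,0,0,0],[0,0,0,0]]]' 0
python3 -m handwheel '[[[-1,0,0,0],[-2.5,0,0,0],[-3.5,0,0,0],[-3.5,0,0,0],[-3.5,0,0,0],[-2,0,0,0],[-0.5,0,0,0],[0,0,0,0]]]'
python3 - <<'E'
from h import *
snap('wrist','w13.png')
goto([480,150,262],-np.pi/2)
E
```

```text
time: 13.12
tool_pos: [575.8, -361.5, 97.6]
tcp_rot: [1.619, 1.571, -1.61]
contact_force: [0.4, -0.5, -2.4]
grip_width: 16.2
time: 13.78
tool_pos: [576.3, -361.8, 264.9]
tcp_rot: [2.541, 1.567, -0.688]
contact_force: [0.6, -0.3, -1.3]
grip_width: 16.1
tcp [ 575.7 -361.3  262.4] toolx [-0. -0. -1.] y [-0.087 -0.996  0.   ] shift cm [ 4.000e-02 -5.011e+01  1.399e+01] len 52.0 q6 0.98 F [-0.8  0.5 -1.4] w 16.2 t 13.83
world yaw turn 0.087 -> turn about tool x -0.087 (tool x down: sign flips)
shift after turn [ 4.000e-02 -5.113e+01  9.570e+00]
```

View pics/w13.png

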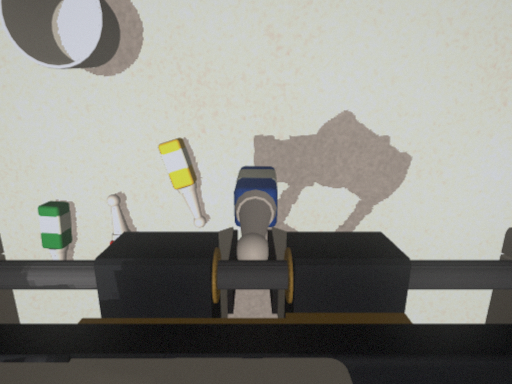

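```bash
python3 -m handwheel '[[[0,-2,0.1,-0.087],[0,-3,0.2,0],[0,-4,0.25,0],[0,-4,0.25,0],[0,-4,0.25,0],[0,-4,0.25,0],[0,-4,0.25,0],[0,-4,0.25,0]]]'
python3 -m handwheel '[[[0,-4,0.2,0],[0,-4,0.2,0],[0,-3,0.1,0],[0,-2,0,0],[0,0,0,0],[0,0,0,0]]]'
python3 - <<'E'
from h import *
goto([552,60,262],-np.pi/2)
m,p,d=snap('wrist','w14.png')
for l,z in [('pocket0',71),('rack_rim',144),('lid_hinge',145)]:
  for r in bot.spot_point('wrist',l)[:4]: print(l,np.round(r['point']),round(r['conf'],2),np.round(ray_z(m,r['point'],z),1))
E
```

```text
time: 14.5
tool_pos: [557.9, -69.3, 260.0]
tcp_rot: [-0.25, 1.566, 2.891]
contact_force: [1.5, 0.1, -1.4]
grip_width: 15.8
time: 15.0
tool_pos: [553.6, 59.4, 260.5]
tcp_rot: [0.096, 1.567, -3.043]
contact_force: [0.0, -0.5, -1.9]
grip_width: 15.6
tcp [553.6  59.4 260.5] toolx [-0. -0. -1.] y [ 0.002 -1.     0.   ] shift cm [-0.15 -0.06  0.16] len 0.2 q6 1.54 F [ 0.  -0.5 -1.9] w 15.6 t 15.0
world yaw turn -0.002 -> turn about tool x 0.002 (tool x down: sign flips)
shift after turn [-0.15 -0.06  0.16]
pocket0 [ 67. 176.] 0.89 [546.6 282.6  71. ]
pocket0 [184. 170.] 0.8 [553.8 141.6  71. ]
pocket0 [148. 174.] 0.77 [549.4 184.7  71. ]
pocket0 [109. 174.] 0.64 [549.7 231.2  71. ]
rack_rim [100. 189.] 0.64 [549.2 208.4 144. ]
lid_hinge [101. 224.] 0.56 [513.3 211.2 145. ]
```

View pics/w14.png

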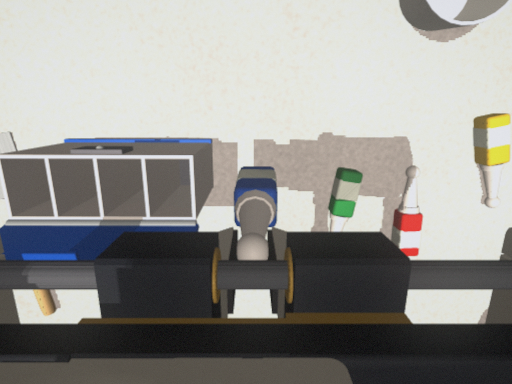

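Run:
```python
from h import *
m=bot.camera_model('wrist')
m2,p,d=snap('wrist')
cv2.imwrite('pics/w15.png',cv2.resize(p[140:240,0:220,::-1],(770,350),interpolation=cv2.INTER_NEAREST))
for uv in [(195,157),(4,157),(196,217),(4,217),(147,157),(98,157),(51,157)]: print(uv,ray_z(m,uv,144).round(1))
W=[world(m2,(u,157),d[157,u]).round(1) for u in (20,70,120,170)]; print(W)
```

```text
(195, 157) [581.5 112.3 144. ]
(4, 157) [581.9 294.4 144. ]
(196, 217) [521.2 114.3 144. ]
(4, 217) [521.6 307.1 144. ]
(147, 157) [581.6 158.1 144. ]
(98, 157) [581.7 204.8 144. ]
(51, 157) [581.8 249.6 144. ]
[array([581.8, 279.7, 143.3]), array([581.7, 231.7, 143.6]), array([581.7, 183.9, 143.8]), array([581.6, 136.2, 143.9])]
```

View pics/w15.png

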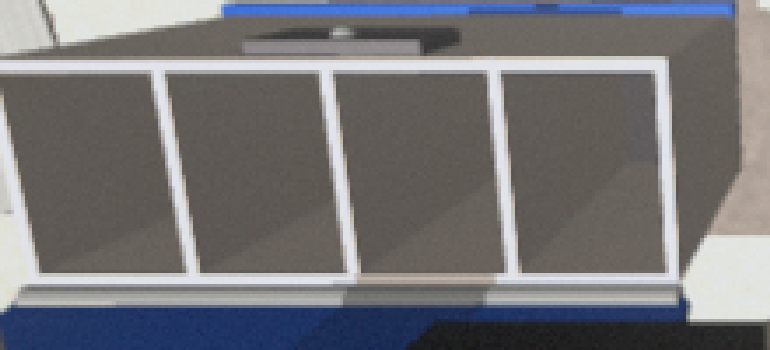

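Run:
```python
from h import *
m=bot.camera_model('wrist')
for uv in [(188.9,158.6),(141.4,158.6),(93.4,158.6),(45.7,158.6),(192,219.7),(146.3,219.7),(100.3,219.7),(54.9,219.7),(9.4,219.7)]: print(uv,ray_z(m,uv,144).round(1))
```

```text
(188.9, 158.6) [580.1 118.3 144. ]
(141.4, 158.6) [580.2 163.7 144. ]
(93.4, 158.6) [580.4 209.5 144. ]
(45.7, 158.6) [580.5 255.1 144. ]
(192, 219.7) [518.4 118.6 144. ]
(146.3, 219.7) [518.5 164.6 144. ]
(100.3, 219.7) [518.6 211.  144. ]
(54.9, 219.7) [518.7 256.7 144. ]
(9.4, 219.7) [518.8 302.5 144. ]
```

```bash
python3 -m handwheel '[[[0,-2,0,0],[0,-3.5,0,0],[0,-4,0.1,0],[0,-4,0.1,0],[0,-4,0.1,0],[0,-3,0,0],[0,-1.5,0,0],[0,0,0,0]]]'
python3 - <<'E'
from h import *
m,p,d=snap('wrist','w16.png')
goto([551,279.2,123],-np.pi/2)
E
```

```text
time: 15.92
tool_pos: [551.4, 280.9, 261.9]
tcp_rot: [-0.605, 1.57, 2.539]
contact_force: [-0.0, 0.1, -1.7]
grip_width: 15.7
tcp [551.7 278.9 262. ] toolx [-0. -0. -1.] y [ 0.001 -1.     0.001] shift cm [13.9  -0.04  0.07] len 13.9 q6 1.91 F [ 0.8 -0.4 -1.1] w 15.9 t 15.97
world yaw turn -0.001 -> turn about tool x 0.001 (tool x down: sign flips)
shift after turn [13.9  -0.04  0.07]
```

View pics/w16.png

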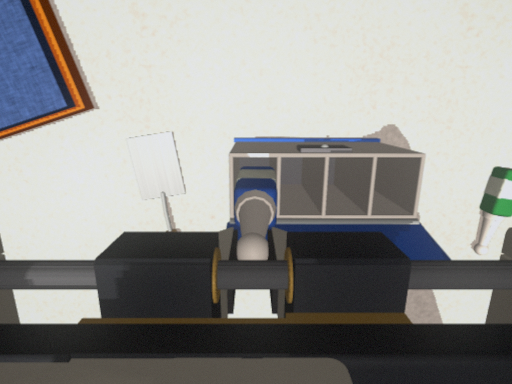

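```bash
python3 -m handwheel '[[[1,0,0,0],[1.5,0,0,0],[1.5,0,0,0],[1.5,0,0,0],[0.5,0,0,0],[0,0,0,0],[0,0,0,0]]]'
python3 - <<'E'
from h import *
m,p,d=snap('wrist','w17.png')
goto([551,279.2,123],-np.pi/2)
E
```

```text
time: 16.55
tool_pos: [552.1, 277.4, 202.8]
tcp_rot: [1.896, 1.57, -1.247]
contact_force: [0.0, -0.4, -0.8]
grip_width: 16.0
tcp [552.4 277.8 203.4] toolx [ 0.  0. -1.] y [-0.001 -1.    -0.   ] shift cm [ 8.04 -0.14  0.15] len 8.0 q6 1.91 F [ 0.9  0.1 -1.6] w 15.7 t 16.6
world yaw turn 0.001 -> turn about tool x -0.001 (tool x down: sign flips)
shift after turn [ 8.04 -0.14  0.15]
```

View pics/w17.png

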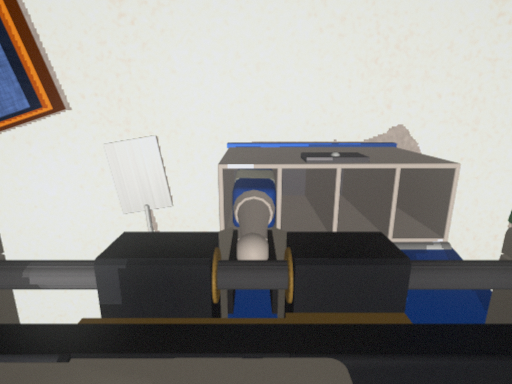

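```bash
python3 -m handwheel '[[[1,-0.1,0.05,0],[1.5,0,0.05,0],[1.5,0,0,0],[1.5,0,0,0],[1.0,0,0,0],[0,0,0,0],[0,0,0,0]]]'
python3 - <<'E'
from h import *
m,p,d=snap('wrist','w18.png')
goto([551,279.2,123],-np.pi/2)
scrop('s18.png')
E
```

```text
time: 17.18
tool_pos: [550.7, 279.6, 137.5]
tcp_rot: [0.535, 1.57, -2.606]
contact_force: [-0.6, -0.1, -0.1]
grip_width: 15.7
tcp [551.2 279.7 138.3] toolx [ 0.  0. -1.] y [-0. -1. -0.] shift cm [1.53 0.06 0.02] len 1.5 q6 1.92 F [ 0.5  0.2 -0.6] w 16.0 t 17.23
world yaw turn 0.0 -> turn about tool x -0.0 (tool x down: sign flips)
shift after turn [1.53 0.06 0.02]
```

View pics/w18.png

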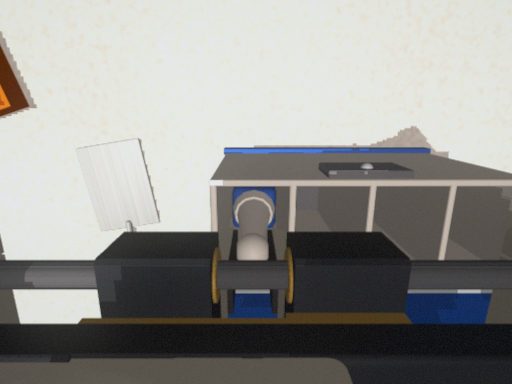

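View pics/s18.png

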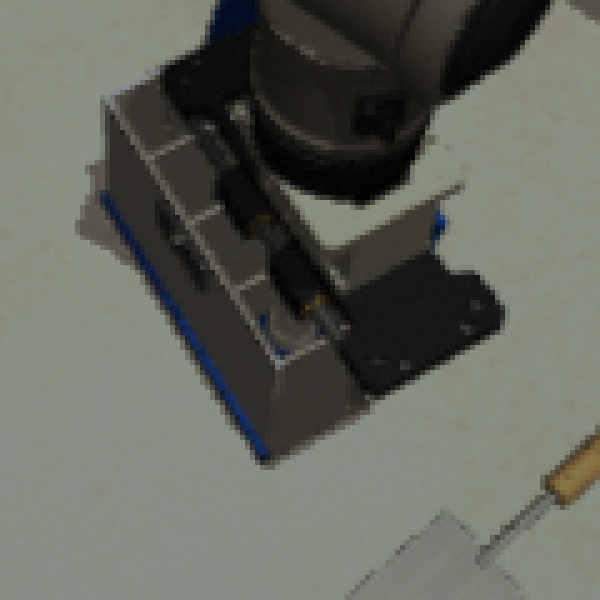

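```bash
python3 -m handwheel '[[[0.4,0.05,0,0],[0.4,0,0,0],[0.3,0,0,0],[0.1,0,0,0],[0,0,0,0],[0,0,0,0]]]'
python3 -m handwheel '[[[0,0,0,0],[0,0,0,0],[0,0,0,0],[0,0,0,0],[0,0,0,0],[0,0,0,0]]]' 0.32
python3 - <<'E'
from h import *
m,p,d=snap('wrist','w19.png')
goto([551,279.2,123],-np.pi/2)
E
```

```text
time: 17.78
tool_pos: [550.7, 279.1, 125.5]
tcp_rot: [0.928, 1.571, -2.214]
contact_force: [0.3, -1.1, -1.8]
grip_width: 15.8
time: 18.28
tool_pos: [550.8, 279.1, 125.7]
tcp_rot: [-3.135, 1.571, 0.007]
contact_force: [-0.0, -0.0, 0.1]
grip_width: 29.2
tcp [550.8 279.1 125.6] toolx [ 0. -0. -1.] y [-0. -1.  0.] shift cm [ 0.26 -0.01 -0.02] len 0.3 q6 1.92 F [0.8 0.2 0.5] w 29.6 t 18.33
world yaw turn 0.0 -> turn about tool x -0.0 (tool x down: sign flips)
shift after turn [ 0.26 -0.01 -0.02]
```

View pics/w19.png

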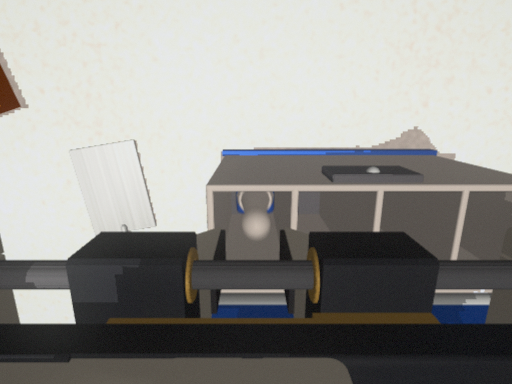

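```bash
python3 -m handwheel '[[[-1,0,0,0],[-2.5,0,0,0],[-3.5,0,0,0],[-3.5,0,0,0],[-2.5,0,0,0],[-1,0,0,0],[0,0,0,0]]]' 0.4
python3 - <<'E'
from h import *
m,p,d=snap('wrist','w20.png')
goto([400,-70,240],-1.05)
E
```

```text
time: 18.92
tool_pos: [551.8, 279.5, 269.0]
tcp_rot: [-2.813, 1.565, 0.329]
contact_force: [-0.1, -0.5, -0.3]
grip_width: 36.7
tcp [550.9 279.1 266.3] toolx [ 0.  0. -1.] y [-0.    -1.    -0.001] shift cm [ 2.58 34.92 15.09] len 38.1 q6 1.92 F [-0.  -0.6 -1.3] w 36.7 t 18.97
world yaw turn 0.521 -> turn about tool x -0.521 (tool x down: sign flips)
shift after turn [ 2.56 22.78 30.47]
```

View pics/w20.png

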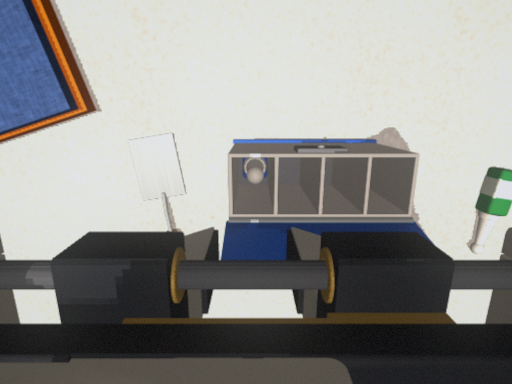

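```bash
python3 -m handwheel '[[[0,2.3,1,0],[0.3,3.5,1.5,0],[0.3,3.8,1.6,0],[0.3,3.8,1.6,0],[0.3,3.8,1.6,0],[0.3,3.8,1.6,0],[0.3,3.8,1.6,0],[0.3,3.8,1.6,0]]]'
python3 -m handwheel '[[[0.2,3.5,1.5,0],[0,2.2,0.9,0],[0,0.6,0.4,0],[0,0,0,0],[0,0,0,0]]]'
cat >> h.py <<'E'
def bottle(k,fn):
    m,p,d=snap('wrist',fn); P={}
    for s in ['_mid','_ball']:
        for r in bot.spot_point('wrist',f'bottle{k}'+s)[:3]:
            w=ray_z(m,r['point'],15); print(s,np.round(r['point']),round(r['conf'],2),w.round(1)); P.setdefault(s,w)
    if len(P)==2:
        v=P['_ball']-P['_mid']; a=np.arctan2(v[1],v[0]); print('len',np.linalg.norm(v[:2]).round(1),'axis ang',a.round(3))
        goto([*P['_ball'][:2],40],a+np.pi/2)
E
python3 -c "
from h import *
bottle(1,'w21.png')"
```

```text
time: 19.63
tool_pos: [427.2, -8.1, 242.3]
tcp_rot: [-0.151, 1.567, 2.991]
contact_force: [1.1, -1.3, -0.1]
grip_width: 36.8
time: 20.05
tool_pos: [401.3, -69.3, 241.6]
tcp_rot: [-0.607, 1.569, 2.533]
contact_force: [0.0, 0.5, 0.1]
grip_width: 36.9
_mid [249. 103.] 0.77 [480.1 -64.3  15. ]
_ball [242. 144.] 0.64 [429.7 -56.   15. ]
len 51.1 axis ang 2.978
tcp [402.  -68.7 242.2] toolx [-0.  0. -1.] y [ 0.002 -1.    -0.001] shift cm [20.22 -1.26 -2.79] len 20.4 q6 1.21 F [0.5 0.1 0.9] w 36.6 t 20.2
world yaw turn -0.165 -> turn about tool x 0.165 (tool x down: sign flips)
shift after turn [20.22 -1.7  -2.54]
```

View pics/w21.png

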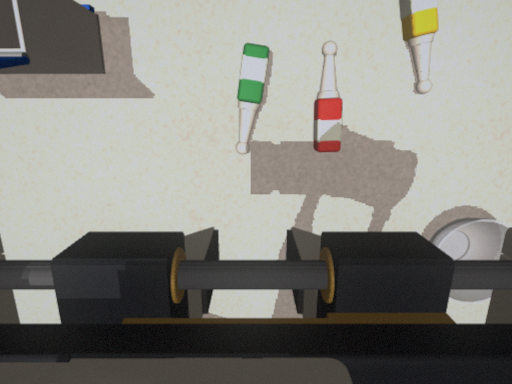

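Run:
```python
from h import *
m,p,d=snap('wrist'); 
# ball: white-blob centroid near (242,147)
cv2.imwrite('pics/w22.png',cv2.resize(p[110:170,210:280,::-1],(700,600),interpolation=cv2.INTER_NEAREST))
hsv=cv2.cvtColor(p,cv2.COLOR_RGB2HSV); g=cv2.inRange(hsv,(40,120,40),(85,255,255)); ys,xs=np.nonzero(g[30:120,220:290]); 
c=np.array([xs.mean()+220,ys.mean()+30]); w=ray_z(m,c,28); print('green body centre',c,w)
for uv in [(242,144),(242,148)]: 
    b=ray_z(m,uv,15); v=(b-w)[:2]; print(b.round(1),np.linalg.norm(v),np.arctan2(v[1],v[0]))
```

```text
green body centre [252.66104079  77.16877637] [509.78609353 -68.42178085  28.        ]
[430.2 -54.8  15. ] 80.73654715668525 2.9725303998478037
[425.1 -54.8  15. ] 85.7974232596347 2.9821526114785137
```

View pics/w22.png

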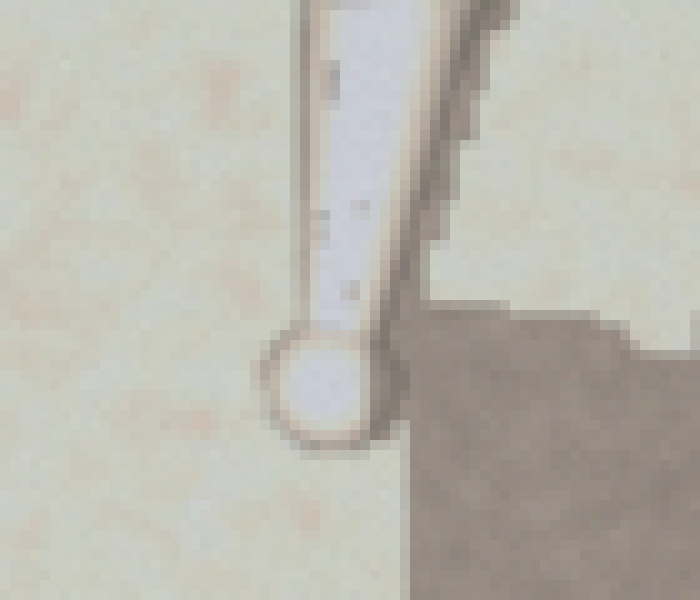

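```bash
python3 -m handwheel '[[[0,0,0,0.08],[0,0,0,0.08],[0,0,0,0]]]'
python3 -c "
from h import *
goto([424.5,-55.6,20],-1.732)"
```

```text
time: 20.5
tool_pos: [401.9, -69.1, 242.5]
tcp_rot: [-0.516, 1.571, 2.464]
contact_force: [-0.2, 0.0, 0.2]
grip_width: 36.7
tcp [401.9 -69.1 242.5] toolx [-0.  0. -1.] y [-0.161 -0.987 -0.   ] shift cm [22.25 -1.69 -2.01] len 22.4 q6 1.37 F [-0.2  0.   0.2] w 36.7 t 20.5
world yaw turn 0.0 -> turn about tool x -0.0 (tool x down: sign flips)
shift after turn [22.25 -1.69 -2.01]
```

```bash
python3 -m handwheel '[[[3,-0.4,-0.5,0],[3.5,-0.4,-0.5,0],[3.5,-0.5,-0.5,0],[3.5,-0.4,-0.5,0],[3.5,0,0,0],[2.5,0,0,0],[1.5,0,0,0],[0,0,0,0]]]'
python3 -c "
from h import *
bottle(1,'w23.png')
goto([424.5,-55.6,-17.5],-1.732)"
```

```text
time: 21.17
tool_pos: [422.0, -55.0, 29.8]
tcp_rot: [-0.148, 1.564, 2.836]
contact_force: [-1.4, 0.4, -0.2]
grip_width: 36.8
_mid [251. 129.] 0.81 [480.1 -63.2  15. ]
_mid [413.  92.] 0.44 [ 486.5 -160.8   15. ]
tcp [424.9 -56.2  33.3] toolx [ 0. -0. -1.] y [-0.158 -0.987  0.   ] shift cm [ 5.08 -0.06  0.05] len 5.1 q6 1.42 F [-0.2  0.5 -0.6] w 36.4 t 21.32
world yaw turn -0.003 -> turn about tool x 0.003 (tool x down: sign flips)
shift after turn [ 5.08 -0.06  0.05]
```

View pics/w23.png

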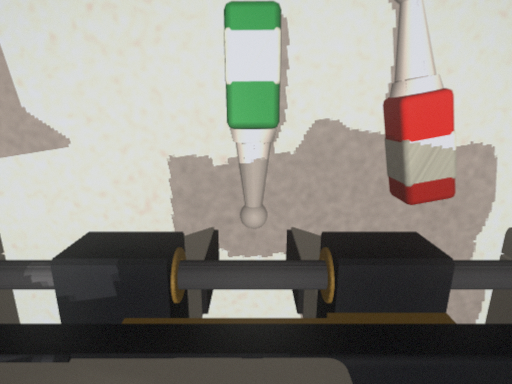

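```bash
python3 -m handwheel '[[[1.2,0,0,0],[1.2,0,0,0],[1,0,0,0],[0.8,0,0,0],[0.5,0,0,0],[0.3,0,0,0],[0.1,0,0,0],[0,0,0,0]]]'
python3 -m handwheel '[[[0,0,0,0],[0,0,0,0],[0,0,0,0],[0,0,0,0],[0,0,0,0],[0,0,0,0]]]' 0
python3 -m handwheel '[[[-1,0,0,0],[-2,0,0,0],[-3,0,0,0],[-3,0,0,0],[-2,0,0,0],[-0.5,0,0,0],[0,0,0,0]]]'
python3 -c "
from h import *
snap('wrist','w24.png'); print(pose()[0])"
```

```text
time: 21.98
tool_pos: [424.4, -56.4, -18.1]
tcp_rot: [2.831, 1.57, -0.47]
contact_force: [0.4, -1.2, 0.6]
grip_width: 36.8
time: 22.48
tool_pos: [424.2, -56.4, -18.3]
tcp_rot: [2.803, 1.57, -0.499]
contact_force: [0.3, -0.0, 0.1]
grip_width: 16.0
time: 23.07
tool_pos: [424.8, -56.5, 97.5]
tcp_rot: [2.964, 1.568, -0.337]
contact_force: [-0.6, -0.0, -1.0]
grip_width: 15.9
[423.81704024 -56.24525979  96.22999058]
```

View pics/w24.png

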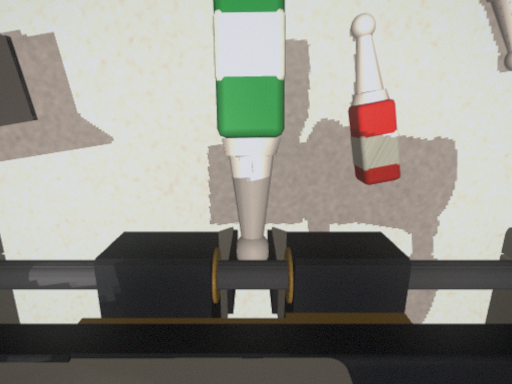

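```bash
python3 -m handwheel '[[[0,0,0,0],[0,0,0,0],[0,0,0,0],[0,0,0,0],[0,0,0,0],[0,0,0,0],[0,0,0,0],[0,0,0,0]]]' 0.183
python3 -m handwheel '[[[0,0,0,0],[0,0,0,0],[0,0,0,0],[0,0,0,0],[0,0,0,0],[0,0,0,0],[0,0,0,0],[0,0,0,0]]]'
python3 -c "
from h import *
snap('wrist','w25.png'); print(pose()[0])"
```

```text
time: 23.78
tool_pos: [424.3, -56.4, 96.6]
tcp_rot: [2.928, 1.57, -0.374]
contact_force: [0.6, -0.1, -1.0]
grip_width: 16.8
time: 24.45
tool_pos: [424.1, -56.3, 96.6]
tcp_rot: [2.3, 1.571, -1.002]
contact_force: [-0.1, 0.2, -0.3]
grip_width: 16.3
[424.109398   -56.33643933  96.60044768]
```

View pics/w25.png

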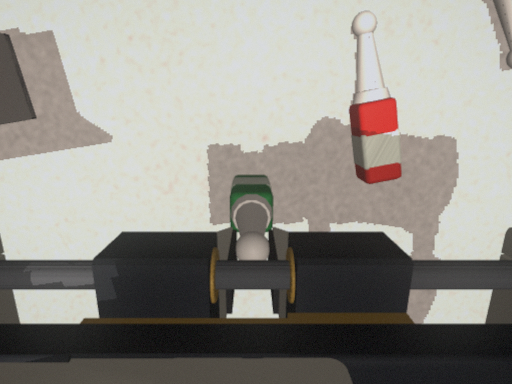

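```bash
python3 -m handwheel '[[[0,0,0,0],[0,0,0,0],[0,0,0,0],[0,0,0,0]]]' 0
python3 -m handwheel '[[[-1,0,0,0],[-2.5,0,0,0],[-3.5,0,0,0],[-3.5,0,0,-0.08],[-3.5,0,0,-0.08],[-2.1,0,0,0],[-0.5,0,0,0],[0,0,0,0]]]'
python3 -c "
from h import *
goto([551,60,262],-np.pi/2)"
```

```text
time: 24.83
tool_pos: [424.1, -56.3, 96.6]
tcp_rot: [1.695, 1.571, -1.607]
contact_force: [0.1, 0.9, -1.1]
grip_width: 15.9
time: 25.5
tool_pos: [424.7, -56.5, 263.6]
tcp_rot: [2.786, 1.568, -0.356]
contact_force: [0.0, 0.1, -1.6]
grip_width: 16.1
tcp [424.7 -56.5 263.6] toolx [ 0. -0. -1.] y [-0.001 -1.     0.001] shift cm [  0.18 -11.66 -12.63] len 17.2 q6 1.26 F [ 0.   0.1 -1.6] w 16.1 t 25.5
world yaw turn 0.001 -> turn about tool x -0.001 (tool x down: sign flips)
shift after turn [  0.18 -11.65 -12.63]
```

```bash
python3 -m handwheel '[[[0,-1.2,-1.4,0],[0,-2.2,-2.5,0],[0,-2.7,-2.9,0],[0,-2.8,-2.9,0],[0,-3,-2,0],[0,-3.5,-0.9,0],[0,-3.5,0,0],[0,-3.5,0,0]]]'
python3 -m handwheel '[[[0,-3,0,0],[0,-2,0,0],[0,-1,0,0],[0,-0.5,0,0],[0,0,0,0],[0,0,0,0]]]'
python3 -c "
from h import *
goto([551,233.2,262],-np.pi/2)"
```

```text
time: 26.17
tool_pos: [549.5, 169.1, 259.0]
tcp_rot: [0.178, 1.565, -2.965]
contact_force: [0.4, -0.5, -1.3]
grip_width: 15.8
time: 26.67
tool_pos: [550.1, 231.6, 261.8]
tcp_rot: [0.701, 1.569, -2.441]
contact_force: [0.1, -0.5, -0.4]
grip_width: 15.7
tcp [550.1 231.6 261.8] toolx [-0. -0. -1.] y [-0.001 -1.     0.001] shift cm [-0.02 -0.16 -0.09] len 0.2 q6 1.84 F [ 0.1 -0.5 -0.4] w 15.7 t 26.67
world yaw turn 0.001 -> turn about tool x -0.001 (tool x down: sign flips)
shift after turn [-0.02 -0.16 -0.09]
```

```bash
python3 -m handwheel '[[[1,-0.15,-0.1,0],[1.5,0,0,0],[1.5,0,0,0],[1.5,0,0,0],[0.5,0,0,0],[0,0,0,0],[0,0,0,0]]]'
python3 - <<'E'
from h import *
m,p,d=snap('wrist','w27.png')
goto([551,233.2,125],-np.pi/2)
E
```

```text
time: 27.25
tool_pos: [551.4, 233.5, 202.7]
tcp_rot: [2.214, 1.571, -0.929]
contact_force: [-0.2, 0.2, -0.9]
grip_width: 15.8
tcp [551.7 233.8 203.4] toolx [ 0.  0. -1.] y [-0.001 -1.    -0.   ] shift cm [7.84 0.06 0.08] len 7.8 q6 1.84 F [-0.4 -0.7 -0.7] w 15.5 t 27.3
world yaw turn 0.001 -> turn about tool x -0.001 (tool x down: sign flips)
shift after turn [7.84 0.06 0.08]
```

View pics/w27.png

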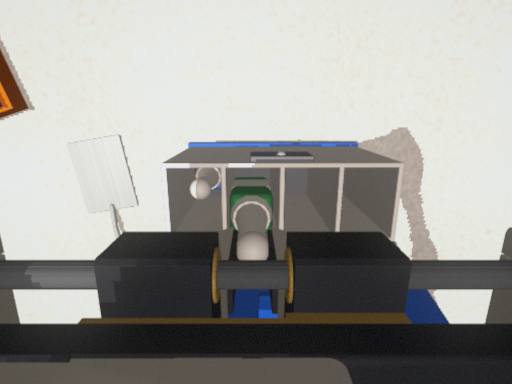

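```bash
python3 -m handwheel '[[[1,0.05,0.05,0],[1.5,0,0,0],[1.5,0,0,0],[1.5,0,0,0],[1,0,0,0],[0.8,0,0,0],[0.3,0,0,0],[0,0,0,0]]]'
python3 -m handwheel '[[[0.1,0,0,0],[0,0,0,0]]]'
python3 -m handwheel '[[[0,0,0,0],[0,0,0,0],[0,0,0,0],[0,0,0,0],[0,0,0,0],[0,0,0,0]]]' 0.32
python3 -m handwheel '[[[-1,0,0,0],[-2.5,0,0,0],[-3.5,0,0,0],[-3.5,0,0,0],[-2.5,0,0,0],[-1,0,0,0],[0,0,0,0]]]' 0.4
python3 - <<'E'
from h import *
m,p,d=snap('wrist','w28.png')
goto([440,-190,240],-np.pi/2)
E
```

```text
time: 27.97
tool_pos: [555.6, 233.9, 133.5]
tcp_rot: [-3.012, 1.556, 0.129]
contact_force: [1.6, -3.4, 29.2]
grip_width: 15.7
time: 28.13
tool_pos: [556.0, 233.9, 133.4]
tcp_rot: [-2.999, 1.555, 0.142]
contact_force: [2.1, -2.9, 33.3]
grip_width: 16.1
time: 28.63
tool_pos: [555.8, 240.1, 133.9]
tcp_rot: [-2.558, 1.549, 0.584]
contact_force: [2.2, 20.8, 31.8]
grip_width: 29.3
time: 29.22
tool_pos: [551.9, 234.0, 268.6]
tcp_rot: [-2.891, 1.565, 0.251]
contact_force: [-0.3, 0.6, -1.4]
grip_width: 36.7
tcp [551.  233.7 266. ] toolx [ 0.  0. -1.] y [-0. -1. -0.] shift cm [ 2.56 42.37 11.09] len 43.9 q6 1.84 F [ 0.2  1.4 -1.1] w 36.6 t 29.27
world yaw turn 0.0 -> turn about tool x -0.0 (tool x down: sign flips)
shift after turn [ 2.56 42.37 11.1 ]
```

View pics/w28.png

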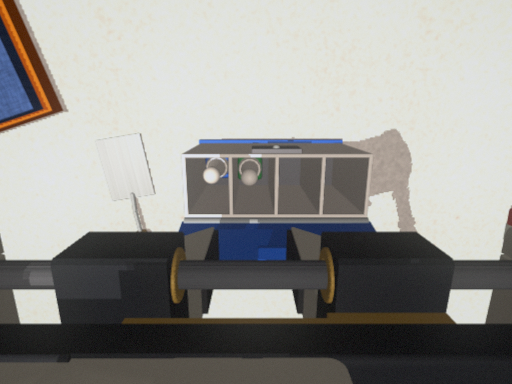

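```bash
python3 -m handwheel '[[[0,2.3,0.6,0],[0.2,3.5,0.9,0],[0.3,3.9,1,0],[0.3,3.9,1,0],[0.3,3.9,1,0],[0.3,3.9,1,0],[0.3,3.9,1.1,0],[0.3,3.9,1.1,0]]]'
python3 -m handwheel '[[[0.3,3.9,1.1,0],[0.2,3.9,1.1,0],[0,3,0.8,0],[0,2,0.5,0],[0,0.5,0,0],[0,0,0,0],[0,0,0,0]]]'
python3 -c "
from h import *
bottle(2,'w29.png')"
```

```text
time: 29.93
tool_pos: [471.6, -59.7, 243.1]
tcp_rot: [-0.256, 1.567, 2.886]
contact_force: [0.9, -0.2, 0.1]
grip_width: 37.1
time: 30.52
tool_pos: [438.2, -190.5, 239.3]
tcp_rot: [-0.738, 1.568, 2.403]
contact_force: [0.0, -0.0, 0.3]
grip_width: 36.7
_mid [228. 131.] 0.85 [ 482.5 -159.    15. ]
_ball [230.  81.] 0.62 [ 542.5 -162.3   15. ]
len 60.0 axis ang -0.056
tcp [ 438.8 -189.9  240.2] toolx [-0.  0. -1.] y [ 0.002 -1.    -0.001] shift cm [ 20.02  -2.73 -10.38] len 22.7 q6 1.0 F [-0.1 -0.7  0.2] w 36.7 t 30.67
world yaw turn -0.057 -> turn about tool x 0.057 (tool x down: sign flips)
shift after turn [ 20.02  -3.32 -10.21]
```

View pics/w29.png

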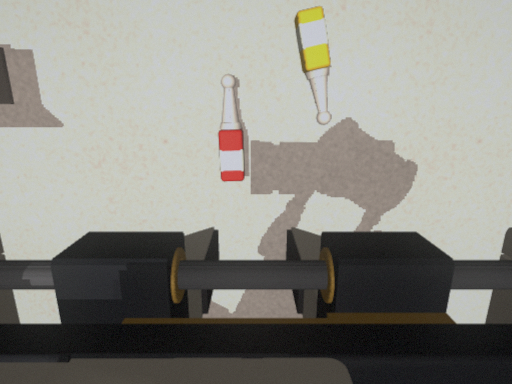

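Run:
```python
from h import *
m,p,d=snap('wrist')
b=ray_z(m,(228.3,81.5),16); c=ray_z(m,(231.3,155),28); v=(b-c)[:2]; a=np.arctan2(v[1],v[0]); print(b,c,np.linalg.norm(v),a)
goto([*b[:2],25],a+np.pi/2)
```

```text
[ 542.60356244 -160.02507801   16.        ] [ 454.86375366 -163.02817136   28.        ] 87.791187569461 0.03421390475909658
tcp [ 438.8 -190.1  240.4] toolx [-0.  0. -1.] y [ 0.002 -1.    -0.   ] shift cm [ 21.54  -2.98 -10.39] len 24.1 q6 1.0 F [-0.5  1.3  0.8] w 36.9 t 30.72
world yaw turn 0.032 -> turn about tool x -0.032 (tool x down: sign flips)
shift after turn [ 21.54  -2.64 -10.48]
```

```bash
python3 -m handwheel '[[[3,-0.5,-1.7,0],[3,-0.5,-1.8,0],[3.2,-0.5,-1.8,0],[3.2,-0.5,-1.8,0],[3,-0.5,-1.8,0],[2,-0.3,-1.2,0],[0.8,0,-0.3,0],[0,0,0,0]]]'
python3 -c "
from h import *
bottle(2,'w30.png')"
```

```text
time: 31.38
tool_pos: [541.9, -161.9, 56.6]
tcp_rot: [-0.404, 1.567, 2.739]
contact_force: [-0.6, -0.2, -0.1]
grip_width: 36.5
_mid [252. 275.] 0.56 [ 486.5 -161.1   15. ]
_ball [250. 210.] 0.89 [ 540.1 -159.5   15. ]
len 53.5 axis ang 0.03
tcp [ 542.9 -163.6   60.2] toolx [ 0. -0. -1.] y [ 0.    -1.     0.001] shift cm [ 2.02 -0.42  0.28] len 2.1 q6 1.14 F [0.1 0.7 0.2] w 36.7 t 31.53
world yaw turn 0.03 -> turn about tool x -0.03 (tool x down: sign flips)
shift after turn [ 2.02 -0.43  0.27]
```

View pics/w30.png

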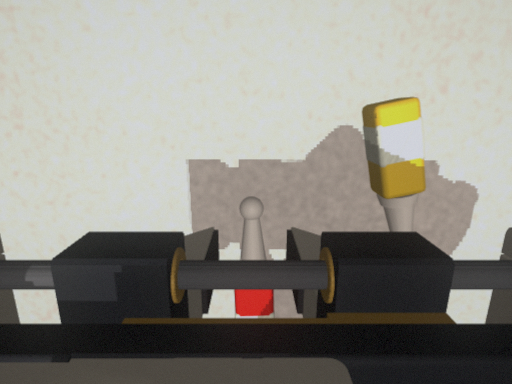

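```bash
python3 -m handwheel '[[[1,-0.2,0.1,-0.03],[1.6,-0.15,0.05,0],[1.6,0,0,0],[1.4,0,0,0],[1,0,0,0],[0.5,0,0,0],[0.3,0,0,0],[0,0,0,0]]]'
python3 -c "
from h import *
goto([541.5,-160.2,-17.5],-1.54)"
```

```text
time: 32.2
tool_pos: [541.2, -160.1, -15.0]
tcp_rot: [2.586, 1.57, -0.526]
contact_force: [-0.1, -0.0, -0.3]
grip_width: 36.6
tcp [ 541.2 -160.1  -15. ] toolx [ 0. -0. -1.] y [ 0.03 -1.    0.  ] shift cm [ 0.25  0.01 -0.03] len 0.3 q6 1.12 F [-0.1 -0.  -0.3] w 36.6 t 32.2
world yaw turn 0.001 -> turn about tool x -0.001 (tool x down: sign flips)
shift after turn [ 0.25  0.01 -0.03]
```

```bash
python3 -m handwheel '[[[0.2,0,0,0],[0,0,0,0]]]'
python3 -m handwheel '[[[0,0,0,0],[0,0,0,0],[0,0,0,0],[0,0,0,0],[0,0,0,0],[0,0,0,0]]]' 0
python3 -m handwheel '[[[-1,0,0,0],[-2,0,0,0],[-3,0,0,0],[-3,0,0,0],[-2,0,0,0],[-0.5,0,0,0],[0,0,0,0]]]'
python3 -m handwheel '[[[0,0,0,0],[0,0,0,0],[0,0,0,0],[0,0,0,0],[0,0,0,0],[0,0,0,0],[0,0,0,0],[0,0,0,0]]]' 0.183
python3 -m handwheel '[[[0,0,0,0],[0,0,0,0],[0,0,0,0],[0,0,0,0],[0,0,0,0],[0,0,0,0],[0,0,0,0],[0,0,0,0]]]'
python3 -c "
from h import *
snap('wrist','w31.png'); print(pose()[0])"
```

```text
time: 32.37
tool_pos: [541.4, -160.1, -16.9]
tcp_rot: [2.594, 1.57, -0.518]
contact_force: [0.0, 0.9, -0.4]
grip_width: 36.6
time: 32.87
tool_pos: [541.2, -159.9, -17.3]
tcp_rot: [2.524, 1.57, -0.588]
contact_force: [0.5, 0.5, 0.5]
grip_width: 15.7
time: 33.45
tool_pos: [541.9, -160.2, 99.4]
tcp_rot: [2.667, 1.567, -0.445]
contact_force: [0.0, -0.2, -2.0]
grip_width: 16.0
time: 34.12
tool_pos: [540.8, -159.8, 97.4]
tcp_rot: [-0.158, 1.57, 3.013]
contact_force: [-0.5, -0.7, -0.1]
grip_width: 16.4
time: 34.78
tool_pos: [541.0, -159.9, 97.6]
tcp_rot: [1.266, 1.571, -1.846]
contact_force: [-0.2, 0.8, -0.8]
grip_width: 16.6
[ 541.01824295 -159.88522969   97.60020014]
```

View pics/w31.png

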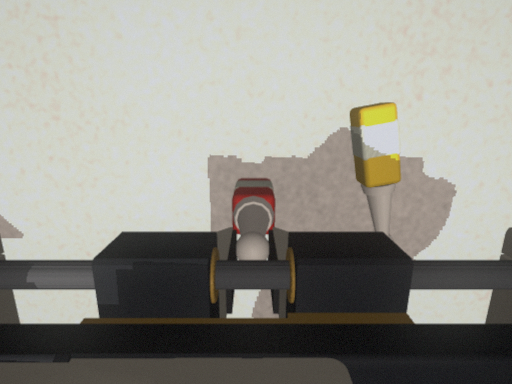

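```bash
python3 -m handwheel '[[[0,0,0,0],[0,0,0,0],[0,0,0,0],[0,0,0,0]]]' 0
python3 -m handwheel '[[[-1,0,0,0],[-2.5,0,0,0],[-3.5,0,0,0.03],[-3.5,0,0,0],[-3.5,0,0,0],[-2.1,0,0,0],[-0.5,0,0,0],[0,0,0,0]]]'
python3 -c "
from h import *
goto([556,187.3,262],-np.pi/2)"
```

```text
time: 35.17
tool_pos: [541.0, -159.9, 97.6]
tcp_rot: [1.989, 1.571, -1.123]
contact_force: [0.3, 0.5, -1.1]
grip_width: 15.9
time: 35.83
tool_pos: [541.6, -160.1, 265.6]
tcp_rot: [2.705, 1.567, -0.437]
contact_force: [0.0, 0.4, -1.4]
grip_width: 15.7
tcp [ 541.6 -160.1  265.6] toolx [ 0. -0. -1.] y [-0.    -1.     0.002] shift cm [  0.31 -34.74  -1.43] len 34.8 q6 1.15 F [ 0.   0.4 -1.4] w 15.7 t 35.83
world yaw turn 0.0 -> turn about tool x -0.0 (tool x down: sign flips)
shift after turn [  0.31 -34.74  -1.44]
```

```bash
python3 -m handwheel '[[[0,-1.5,-0.2,0],[0,-3,-0.2,0],[0,-3.9,-0.2,0],[0,-3.9,-0.3,0],[0,-3.9,-0.3,0],[0,-3.9,-0.3,0],[0,-3.9,0,0],[0,-3.9,0,0]]]'
python3 -m handwheel '[[[0,-3,0,0],[0,-2.2,0,0],[0,-1.2,0,0],[0,-0.4,0,0],[0,0,0,0],[0,0,0,0]]]'
python3 -c "
from h import *
goto([556,187.3,200],-np.pi/2)"
```

```text
time: 36.5
tool_pos: [554.9, 120.9, 261.2]
tcp_rot: [0.101, 1.567, -3.041]
contact_force: [0.6, -0.2, -1.1]
grip_width: 15.6
time: 37.0
tool_pos: [556.0, 185.9, 262.9]
tcp_rot: [0.689, 1.569, -2.453]
contact_force: [0.2, -0.5, -1.6]
grip_width: 16.0
tcp [556.  185.9 262.9] toolx [-0. -0. -1.] y [-0.001 -1.     0.001] shift cm [ 6.29 -0.14 -0.  ] len 6.3 q6 1.76 F [ 0.2 -0.5 -1.6] w 16.0 t 37.0
world yaw turn 0.001 -> turn about tool x -0.001 (tool x down: sign flips)
shift after turn [ 6.29 -0.14 -0.  ]
```

```bash
python3 -m handwheel '[[[1,-0.1,0,0],[1.5,0,0,0],[1.5,0,0,0],[1.5,0,0,0],[0.7,0,0,0],[0,0,0,0],[0,0,0,0]]]'
python3 - <<'E'
from h import *
m,p,d=snap('wrist','w33.png')
goto([557,187.3,140],-np.pi/2)
E
```

```text
time: 37.58
tool_pos: [556.2, 187.4, 201.5]
tcp_rot: [0.622, 1.57, -2.52]
contact_force: [1.1, 0.6, -0.3]
grip_width: 16.2
tcp [556.6 187.7 202.2] toolx [ 0.  0. -1.] y [-0.001 -1.    -0.   ] shift cm [ 6.22  0.04 -0.04] len 6.2 q6 1.77 F [ 0.   0.5 -0.6] w 15.8 t 37.63
world yaw turn 0.001 -> turn about tool x -0.001 (tool x down: sign flips)
shift after turn [ 6.22  0.04 -0.04]
```

View pics/w33.png

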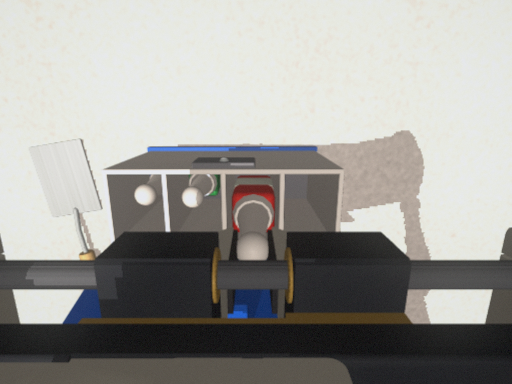

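```bash
python3 -m handwheel '[[[1,0,-0.1,0],[1.3,0,0,0],[1.3,0,0,0],[1.1,0,0,0],[0.6,0,0,0],[0.3,0,0,0],[0,0,0,0],[0,0,0,0]]]'
python3 -m handwheel '[[[0.2,0,0,0],[0.2,0,0,0],[0,0,0,0]]]'
python3 -m handwheel '[[[0.2,0,0,0],[0.1,0,0,0],[0,0,0,0]]]'
```

```text
time: 38.3
tool_pos: [557.5, 188.2, 146.1]
tcp_rot: [-3.023, 1.57, 0.118]
contact_force: [0.4, -0.2, 0.1]
grip_width: 16.0
time: 38.55
tool_pos: [557.0, 188.1, 141.5]
tcp_rot: [2.033, 1.571, -1.109]
contact_force: [-0.6, 0.2, -0.4]
grip_width: 15.9
time: 38.8
tool_pos: [556.9, 188.1, 138.3]
tcp_rot: [0.435, 1.57, -2.707]
contact_force: [0.3, 0.6, -0.3]
grip_width: 15.7
```

```bash
python3 -m handwheel '[[[0,0,0,0],[0,0,0,0],[0,0,0,0],[0,0,0,0],[0,0,0,0],[0,0,0,0]]]' 0.3
python3 -m handwheel '[[[-1,0,0,0],[-2.5,0,0,0],[-3.5,0,0,0],[-3,0,0,0],[-2,0,0,0],[-0.5,0,0,0],[0,0,0,0]]]' 0.4
python3 - <<'E'
from h import *
m,p,d=snap('wrist','w34.png')
goto([420,-300,240],-1.38)
E
```

```text
time: 39.3
tool_pos: [557.2, 188.2, 138.7]
tcp_rot: [2.903, 1.571, -0.238]
contact_force: [0.0, -0.5, -0.9]
grip_width: 27.7
time: 39.88
tool_pos: [557.8, 188.3, 265.7]
tcp_rot: [-2.965, 1.567, 0.177]
contact_force: [-0.4, 0.6, -0.4]
grip_width: 36.8
tcp [557.  188.1 263.7] toolx [ 0. -0. -1.] y [-0. -1.  0.] shift cm [ 2.36 48.81 13.69] len 50.8 q6 1.77 F [ 0.2 -0.5 -0.5] w 36.9 t 39.93
world yaw turn 0.191 -> turn about tool x -0.191 (tool x down: sign flips)
shift after turn [ 2.36 45.33 22.71]
```

View pics/w34.png

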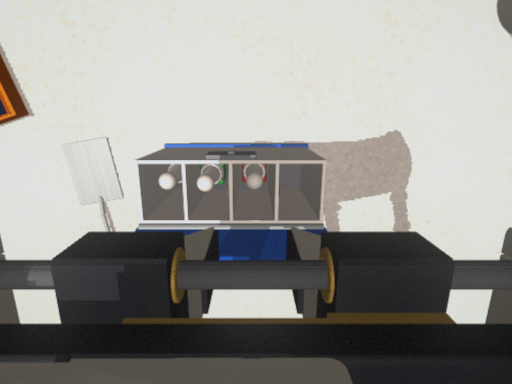

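```bash
python3 -m handwheel '[[[0,2.3,0.6,0],[0.2,3.5,0.9,0],[0.3,3.9,1,0],[0.3,3.9,1,0],[0.3,3.9,1,0],[0.3,3.9,1,0],[0.3,3.9,1,0],[0.3,3.9,1,0]]]'
python3 -m handwheel '[[[0.3,3.9,1,0],[0,3.9,1,0],[0,3.9,1,0],[0,3,0.7,-0.1],[0,2,0.4,-0.09],[0,0.5,0,0],[0,0,0,0],[0,0,0,0]]]'
python3 -c "
from h import *
bottle(3,'w35.png')"
```

```text
time: 40.6
tool_pos: [480.2, -105.1, 241.6]
tcp_rot: [-0.356, 1.567, 2.785]
contact_force: [0.7, -0.8, 0.2]
grip_width: 36.5
time: 41.27
tool_pos: [443.6, -275.0, 239.3]
tcp_rot: [-1.042, 1.568, 2.287]
contact_force: [0.3, -0.1, -0.3]
grip_width: 36.8
_mid [263.  76.] 0.98 [ 554.6 -266.1   15. ]
_ball [263. 119.] 0.89 [ 504.3 -275.5   15. ]
len 51.2 axis ang -2.957
tcp [ 444.2 -274.6  240.4] toolx [-0.  0. -1.] y [ 0.189 -0.982 -0.001] shift cm [20.03  1.24 -5.89] len 20.9 q6 0.68 F [-0.2 -0.   0.5] w 36.7 t 41.42
world yaw turn -0.006 -> turn about tool x 0.006 (tool x down: sign flips)
shift after turn [20.03  1.21 -5.9 ]
```

View pics/w35.png

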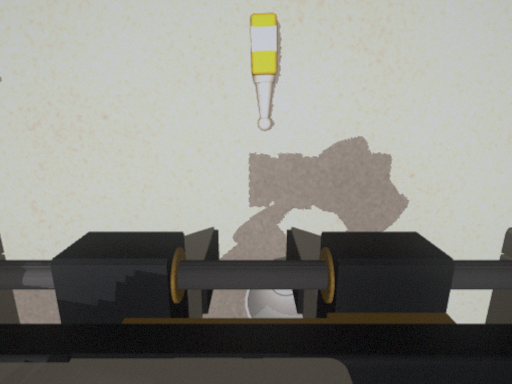

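Run:
```python
from h import *
m=bot.camera_model('wrist')
b=ray_z(m,(264.3,123.3),15); c=ray_z(m,(263.2,44),28); v=(b-c)[:2]; print(b,np.linalg.norm(v),np.arctan2(v[1],v[0]))
goto([*b[:2],50],np.arctan2(v[1],v[0])+np.pi/2)
```

```text
[ 500.44574645 -278.23885194   15.        ] 89.07781504801079 -2.9217166702756643
tcp [ 444.2 -274.6  240.4] toolx [-0.  0. -1.] y [ 0.189 -0.982 -0.001] shift cm [19.03  1.44 -5.46] len 19.9 q6 0.68 F [-0.2 -0.   0.5] w 36.7 t 41.42
world yaw turn 0.029 -> turn about tool x -0.029 (tool x down: sign flips)
shift after turn [19.03  1.6  -5.42]
```

```bash
python3 -m handwheel '[[[3,0.3,-0.9,-0.02],[3.3,0.3,-1.1,0],[3.3,0.3,-1.1,0],[3.3,0.3,-1.1,0],[3,0.3,-1.1,0],[2,0,0,0],[0.8,0,0,0],[0,0,0,0]]]'
python3 -c "
from h import *
bottle(3,'w36.png'); m=bot.camera_model('wrist')
cv2.imwrite('pics/w36c.png',cv2.imread('pics/w36.png')[0:300,100:400])
goto([500.4,-278,-17.5],-1.37)"
```

```text
time: 42.08
tool_pos: [498.0, -278.1, 51.8]
tcp_rot: [-0.842, 1.567, 2.51]
contact_force: [-0.2, 0.7, 0.7]
grip_width: 36.4
_mid [254. 129.] 0.64 [ 554.5 -266.3   15. ]
_ball [253. 208.] 0.74 [ 499.6 -277.2   15. ]
len 56.0 axis ang -2.946
tcp [ 499.8 -280.2   55.4] toolx [ 0. -0. -1.] y [ 0.208 -0.978  0.002] shift cm [ 1.54 -0.3  -0.05] len 1.6 q6 0.72 F [ 0.2 -0.3  0.3] w 36.9 t 42.23
world yaw turn -0.015 -> turn about tool x 0.015 (tool x down: sign flips)
shift after turn [ 1.54 -0.3  -0.04]
tcp [ 499.8 -280.2   55.4] toolx [ 0. -0. -1.] y [ 0.208 -0.978  0.002] shift cm [ 7.29 -0.21 -0.09] len 7.3 q6 0.72 F [ 0.2 -0.3  0.3] w 36.9 t 42.23
world yaw turn -0.009 -> turn about tool x 0.009 (tool x down: sign flips)
shift after turn [ 7.29 -0.21 -0.09]
```

View pics/w36.png

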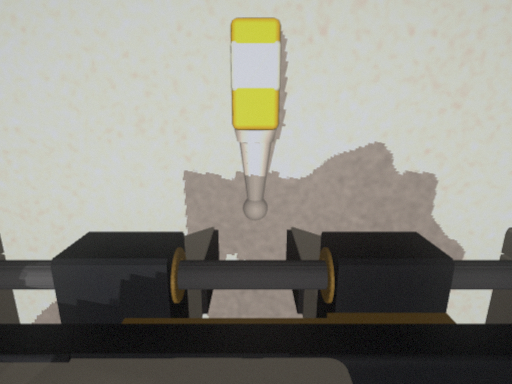

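```bash
python3 -m handwheel '[[[1,-0.1,0,0],[1.5,-0.1,0,0],[1.5,0,0,0],[1.2,0,0,0],[1,0,0,0],[0.5,0,0,0],[0.3,0,0,0],[0,0,0,0]]]'
python3 -m handwheel '[[[0.2,0,0,0],[0,0,0,0]]]'
```

```text
time: 42.9
tool_pos: [498.5, -278.0, -16.5]
tcp_rot: [0.86, 1.571, -2.072]
contact_force: [0.5, 0.4, -0.6]
grip_width: 36.6
time: 43.07
tool_pos: [498.8, -278.2, -18.0]
tcp_rot: [2.212, 1.57, -0.72]
contact_force: [0.5, -0.6, 0.2]
grip_width: 37.0
```

```bash
python3 -m handwheel '[[[0,0,0,0],[0,0,0,0],[0,0,0,0],[0,0,0,0],[0,0,0,0],[0,0,0,0]]]' 0
python3 -m handwheel '[[[-1,0,0,0],[-2,0,0,0],[-3,0,0,0],[-3,0,0,0],[-2,0,0,0],[-0.5,0,0,0],[0,0,0,0]]]'
python3 -m handwheel '[[[0,0,0,0],[0,0,0,0],[0,0,0,0],[0,0,0,0],[0,0,0,0],[0,0,0,0],[0,0,0,0],[0,0,0,0]]]' 0.183
python3 -m handwheel '[[[0,0,0,0],[0,0,0,0],[0,0,0,0],[0,0,0,0],[0,0,0,0],[0,0,0,0],[0,0,0,0],[0,0,0,0]]]'
python3 -c "
from h import *
snap('wrist','w37.png'); print(pose()[0])"
```

```text
time: 43.57
tool_pos: [498.6, -278.0, -18.2]
tcp_rot: [2.044, 1.57, -0.888]
contact_force: [-1.7, 0.2, 0.8]
grip_width: 16.2
time: 44.15
tool_pos: [499.1, -278.4, 98.4]
tcp_rot: [2.251, 1.567, -0.681]
contact_force: [0.5, -0.6, -1.6]
grip_width: 15.8
time: 44.82
tool_pos: [498.7, -277.9, 96.6]
tcp_rot: [2.691, 1.57, -0.241]
contact_force: [0.5, -0.4, -0.6]
grip_width: 16.9
time: 45.48
tool_pos: [498.5, -277.9, 96.6]
tcp_rot: [2.165, 1.571, -0.767]
contact_force: [-0.4, -0.3, -1.0]
grip_width: 17.0
[ 498.53993226 -277.93974275   96.66154318]
```

View pics/w37.png

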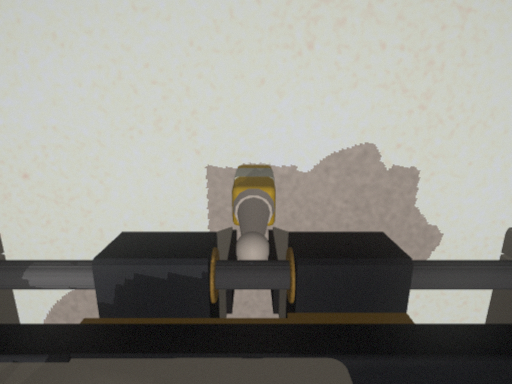

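```bash
python3 -m handwheel '[[[0,0,0,0],[0,0,0,0],[0,0,0,0],[0,0,0,0]]]' 0
python3 -m handwheel '[[[-1,0,0,0],[-2.5,0,0,0],[-3.5,0,0,0.1],[-3.5,0,0,0.11],[-3.5,0,0,0],[-2.1,0,0,0],[-0.5,0,0,0],[0,0,0,0]]]'
python3 -c "
from h import *
goto([550,141.4,262],-np.pi/2)"
```

```text
time: 45.87
tool_pos: [498.5, -277.9, 96.6]
tcp_rot: [1.768, 1.571, -1.164]
contact_force: [-1.0, 0.3, -0.5]
grip_width: 15.9
time: 46.53
tool_pos: [499.0, -278.3, 264.5]
tcp_rot: [2.485, 1.567, -0.657]
contact_force: [-0.6, -0.1, -2.2]
grip_width: 15.6
tcp [ 499.  -278.3  264.5] toolx [ 0. -0. -1.] y [-0.    -1.     0.002] shift cm [  0.17 -41.97  -5.1 ] len 42.3 q6 0.93 F [-0.6 -0.1 -2.2] w 15.6 t 46.53
world yaw turn 0.0 -> turn about tool x -0.0 (tool x down: sign flips)
shift after turn [  0.17 -41.97  -5.1 ]
```

```bash
python3 -m handwheel '[[[0,-2,-0.5,0],[0,-3.2,-0.7,0],[0,-3.9,-0.8,0],[0,-3.9,-0.8,0],[0,-3.9,-0.8,0],[0,-3.9,-0.7,0],[0,-3.9,-0.5,0],[0,-3.9,-0.3,0]]]'
python3 -m handwheel '[[[0,-3.7,0,0],[0,-3.5,0,0],[0,-3,0,0],[0,-2,0,0],[0,-0.9,0,0],[0,0,0,0],[0,0,0,0]]]'
python3 -c "
from h import *
goto([551,141.4,200],-np.pi/2)"
```

```text
time: 47.2
tool_pos: [548.6, 10.1, 260.1]
tcp_rot: [-0.105, 1.567, 3.036]
contact_force: [1.0, -0.1, -0.7]
grip_width: 16.0
time: 47.78
tool_pos: [549.1, 138.4, 261.2]
tcp_rot: [0.435, 1.568, -2.706]
contact_force: [-0.3, 0.2, -1.3]
grip_width: 16.0
tcp [549.1 138.4 261.2] toolx [-0. -0. -1.] y [ 0.    -1.     0.001] shift cm [ 6.12 -0.3  -0.2 ] len 6.1 q6 1.68 F [-0.3  0.2 -1.3] w 16.0 t 47.78
world yaw turn -0.0 -> turn about tool x 0.0 (tool x down: sign flips)
shift after turn [ 6.12 -0.3  -0.2 ]
```

```bash
python3 -m handwheel '[[[0.5,-0.15,-0.1,0],[1.5,0,0,0],[1.5,0,0,0],[1.5,0,0,0],[1,0,0,0],[0,0,0,0],[0,0,0,0]]]'
python3 - <<'E'
from h import *
m,p,d=snap('wrist','w39.png')
goto([552,141.4,128],-np.pi/2)
E
```

```text
time: 48.37
tool_pos: [550.5, 139.7, 202.3]
tcp_rot: [0.315, 1.57, -2.828]
contact_force: [0.4, -0.7, -0.3]
grip_width: 16.0
tcp [551.  140.  203.1] toolx [ 0. -0. -1.] y [-0.001 -1.     0.   ] shift cm [ 7.51 -0.14 -0.09] len 7.5 q6 1.69 F [-0.4 -0.6 -1.9] w 15.6 t 48.42
world yaw turn 0.001 -> turn about tool x -0.001 (tool x down: sign flips)
shift after turn [ 7.51 -0.14 -0.09]
```

View pics/w39.png

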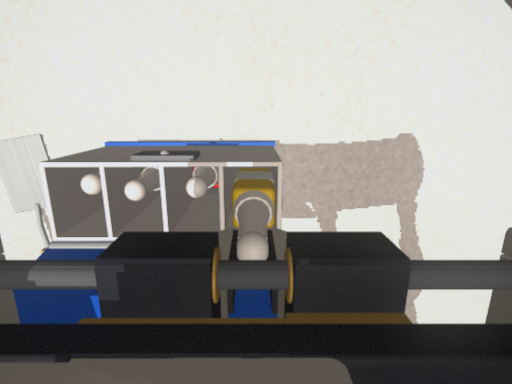

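```bash
python3 -m handwheel '[[[1,-0.1,-0.1,0],[1.3,0,0,0],[1.3,0,0,0],[1.1,0,0,0],[0.6,0,0,0],[0.3,0,0,0],[0,0,0,0],[0,0,0,0]]]'
python3 -m handwheel '[[[0.3,0,0,0],[0.2,0,0,0],[0,0,0,0]]]'
python3 -m handwheel '[[[0.3,0,0,0],[0.2,0,0,0],[0,0,0,0]]]'
python3 -m handwheel '[[[0.2,0,0,0],[0.1,0,0,0],[0,0,0,0]]]'
```

```text
time: 49.08
tool_pos: [552.0, 141.7, 147.1]
tcp_rot: [-3.122, 1.57, 0.019]
contact_force: [-0.1, 0.1, -1.6]
grip_width: 16.0
time: 49.33
tool_pos: [551.5, 141.5, 141.4]
tcp_rot: [0.791, 1.571, -2.35]
contact_force: [0.7, -0.7, -0.9]
grip_width: 15.7
time: 49.58
tool_pos: [551.3, 141.5, 136.1]
tcp_rot: [0.254, 1.57, -2.887]
contact_force: [0.0, -0.4, -1.3]
grip_width: 15.9
time: 49.83
tool_pos: [551.4, 141.6, 133.3]
tcp_rot: [0.271, 1.57, -2.87]
contact_force: [0.3, 0.5, -0.3]
grip_width: 15.7
```

```bash
python3 -m handwheel '[[[0,0,0,0],[0,0,0,0],[0,0,0,0],[0,0,0,0],[0,0,0,0],[0,0,0,0]]]' 0.3
python3 -m handwheel '[[[-1,0,0,0],[-2.5,0,0,0],[-3.5,0,0,0],[-3.5,0,0,0],[-3,0,0,0],[-2,0,0,0],[-0.5,0,0,0],[0,0,0,0]]]' 0.35
python3 - <<'E'
from h import *
m,p,d=snap('wrist','w40.png')
snap('scene','s40.png'); snap('top','t40.png')
for c in ['scene','top','wrist']:
    m=bot.camera_model(c)
    for l in ['lid_edge','lid_hinge']:
        for r in bot.spot_point(c,l)[:1]: print(c,l,np.round(r['point']),round(r['conf'],2),ray_z(m,r['point'],200).round(1))
E
```

```text
time: 50.33
tool_pos: [551.6, 141.6, 133.7]
tcp_rot: [2.973, 1.571, -0.169]
contact_force: [0.2, -0.7, 0.3]
grip_width: 27.2
time: 51.0
tool_pos: [552.1, 141.7, 295.6]
tcp_rot: [-3.05, 1.567, 0.092]
contact_force: [-0.4, 1.3, 0.1]
grip_width: 31.7
scene lid_edge [292. 220.] 0.69 [503.  205.8 200. ]
scene lid_hinge [288. 234.] 0.78 [535.7 236.5 200. ]
top lid_edge [200. 192.] 0.66 [484.5 208.5 200. ]
top lid_hinge [204. 185.] 0.59 [505.7 197.9 200. ]
wrist lid_edge [146. 170.] 0.5 [570.2 236.  200. ]
wrist lid_hinge [190. 211.] 0.57 [531.8 198.6 200. ]
```

View pics/w40.png

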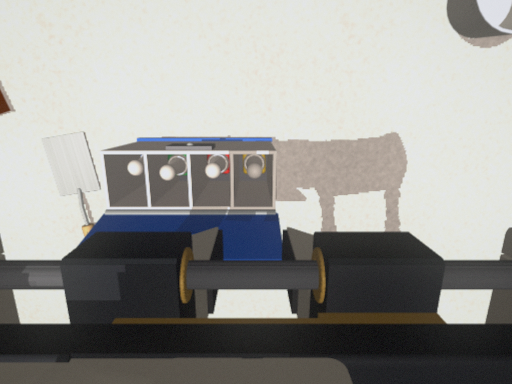

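View pics/s40.png

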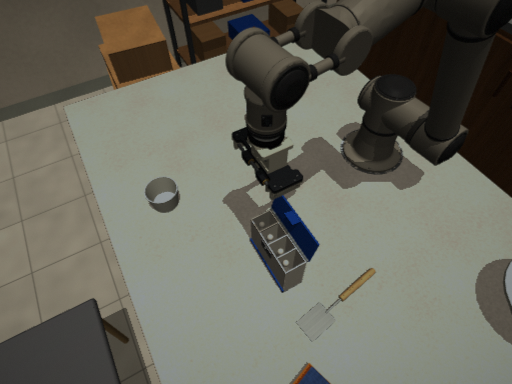

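```bash
python3 -m handwheel '[[[0,0,1,0],[0,-0.7,2.3,0],[0,-1.2,2.5,0],[0,-1.4,2,0],[0,-1.5,1.5,0],[0,-1.2,0.7,0],[0,-0.7,0.2,0],[0,0,0,0]]]' 0
python3 -m handwheel '[[[0,0,0,0],[0,0,0,0],[0,0,0,0]]]' 0
python3 -c "
from h import *
snap('wrist','w41.png')
goto([450,210,187],-np.pi/2)"
```

```text
time: 52.12
tool_pos: [449.3, 209.7, 293.7]
tcp_rot: [-2.445, 1.57, 0.698]
contact_force: [-0.3, 0.4, -0.2]
grip_width: 0.4
time: 52.37
tool_pos: [450.1, 208.0, 293.3]
tcp_rot: [0.915, 1.57, -2.227]
contact_force: [0.3, -0.8, -0.5]
grip_width: 0.5
tcp [450.1 208.  293.3] toolx [-0. -0. -1.] y [-0.001 -1.     0.   ] shift cm [ 1.063e+01 -2.100e-01  1.000e-02] len 10.6 q6 1.85 F [0.8 0.4 0. ] w 0.3 t 52.42
world yaw turn 0.001 -> turn about tool x -0.001 (tool x down: sign flips)
shift after turn [10.63 -0.21  0.  ]
```

View pics/w41.png

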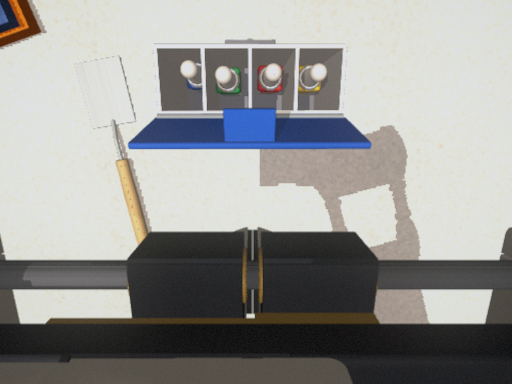

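```bash
python3 -m handwheel '[[[1,0,0,0],[2,0,0,0],[2.5,0,0,0],[2.2,0,0,0],[1.6,0,0,0],[1,0,0,0],[0.3,0,0,0],[0,0,0,0]]]'
python3 -m handwheel '[[[0,0,-1,0],[0,0,-1,0],[0,0,-1,0],[0,0,-0.5,0],[0,0,0,0]]]'
python3 -c "
from h import *
snap('wrist','w42.png')
goto([501,210,190],-np.pi/2)"
```

```text
time: 53.08
tool_pos: [449.5, 208.1, 186.9]
tcp_rot: [0.363, 1.569, -2.779]
contact_force: [0.1, 0.3, 0.2]
grip_width: 0.1
time: 53.5
tool_pos: [486.2, 208.5, 187.7]
tcp_rot: [-3.027, 1.57, 0.114]
contact_force: [0.3, -0.2, 0.1]
grip_width: 0.5
tcp [485.3 208.5 187.5] toolx [-0. -0. -1.] y [-0.001 -1.     0.   ] shift cm [-0.25 -0.15 -1.57] len 1.6 q6 1.83 F [-1.5  1.1  0.2] w 0.4 t 53.55
world yaw turn 0.001 -> turn about tool x -0.001 (tool x down: sign flips)
shift after turn [-0.25 -0.15 -1.57]
```

View pics/w42.png

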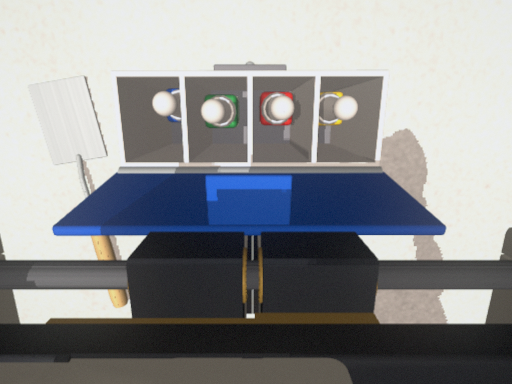

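```bash
python3 -m handwheel '[[[-0.1,-0.1,-0.8,0],[-0.1,0,-0.8,0],[0.1,0,-0.9,0],[0.1,0,-0.9,0],[0.1,0,-0.8,0],[0,0,0,0]]]'
python3 -c "
from h import *
snap('wrist','w43.png')
goto([527,210,187.4],-np.pi/2)"
```

```text
time: 54.05
tool_pos: [528.2, 209.4, 186.0]
tcp_rot: [2.788, 1.57, -0.355]
contact_force: [-0.3, -0.5, 0.6]
grip_width: 0.7
tcp [527.4 209.4 186.1] toolx [-0. -0. -1.] y [-0.001 -1.     0.   ] shift cm [-0.13 -0.06  0.04] len 0.2 q6 1.81 F [-0.6  0.6  0.5] w 0.5 t 54.1
world yaw turn 0.001 -> turn about tool x -0.001 (tool x down: sign flips)
shift after turn [-0.13 -0.06  0.04]
```

View pics/w43.png

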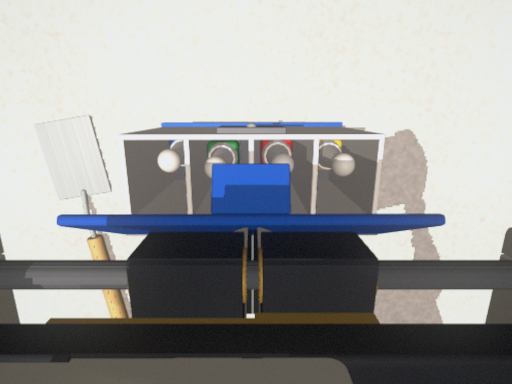

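Lid follows (now near upright, edge at row 220). Continuing the arc.

```bash
python3 -m handwheel '[[[0.3,0,-0.7,0],[0.4,0,-0.7,0],[0.5,0,-0.6,0],[0.6,0,-0.6,0],[0.6,0,-0.5,0],[0.6,0,-0.4,0],[0,0,0,0]]]'
python3 -c "
from h import *
snap('wrist','w44.png')
goto([572,210,146.4],-np.pi/2)"
```

```text
time: 54.68
tool_pos: [561.7, 209.3, 154.7]
tcp_rot: [0.287, 1.569, -2.855]
contact_force: [-0.4, -0.2, 0.6]
grip_width: 0.3
tcp [561.4 209.4 155.3] toolx [-0. -0. -1.] y [-0.    -1.     0.001] shift cm [ 0.89 -0.06 -1.06] len 1.4 q6 1.8 F [-0.8  1.   1.2] w 0.3 t 54.73
world yaw turn 0.0 -> turn about tool x -0.0 (tool x down: sign flips)
shift after turn [ 0.89 -0.06 -1.06]
```

View pics/w44.png

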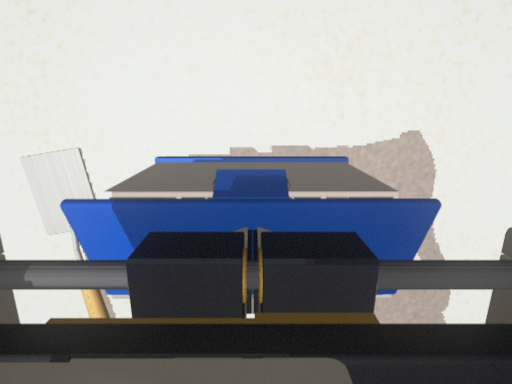

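```bash
python3 -m handwheel '[[[0.3,0,-0.5,0],[0.4,0,-0.4,0],[0.5,0,-0.3,0],[0.5,0,-0.2,0],[0.3,0,0,0],[0,0,0,0]]]'
python3 -c "
from h import *
snap('wrist','w45.png')
goto([577,210,126],-np.pi/2)"
```

```text
time: 55.23
tool_pos: [575.5, 209.4, 135.6]
tcp_rot: [0.451, 1.57, -2.691]
contact_force: [1.0, 0.4, 1.2]
grip_width: 0.3
tcp [575.5 209.5 136.1] toolx [-0. -0. -1.] y [-0. -1.  0.] shift cm [ 1.01 -0.05 -0.15] len 1.0 q6 1.8 F [-0.7  0.4  1. ] w 0.4 t 55.28
world yaw turn 0.0 -> turn about tool x -0.0 (tool x down: sign flips)
shift after turn [ 1.01 -0.05 -0.15]
```

View pics/w45.png

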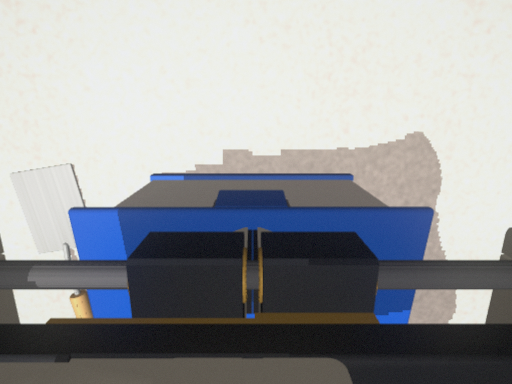

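```bash
python3 -m handwheel '[[[0.3,0,-0.1,0],[0.3,0,0,0],[0,0,0,0]]]'
python3 -m handwheel '[[[0.2,0,0,0],[0.2,0,0,0],[0,0,0,0]]]'
python3 -m handwheel '[[[0.2,0,0,0],[0,0,0,0],[0,0,0,0]]]'
python3 -m handwheel '[[[0.2,0,0,0],[0,0,0,0],[0,0,0,0]]]'
```

```text
time: 55.53
tool_pos: [577.1, 209.6, 131.7]
tcp_rot: [-3.024, 1.569, 0.118]
contact_force: [0.1, 0.2, 1.8]
grip_width: 0.5
time: 55.78
tool_pos: [577.2, 209.6, 127.4]
tcp_rot: [-3.042, 1.568, 0.1]
contact_force: [-0.9, -0.3, 6.2]
grip_width: 0.2
time: 56.03
tool_pos: [577.3, 209.7, 127.2]
tcp_rot: [-2.996, 1.567, 0.145]
contact_force: [-4.1, -1.3, 14.6]
grip_width: 0.4
time: 56.28
tool_pos: [577.4, 209.7, 127.1]
tcp_rot: [-3.012, 1.566, 0.129]
contact_force: [-8.0, -1.6, 23.8]
grip_width: 0.4
```

```bash
python3 -m handwheel '[[[0.15,0,0,0],[0,0,0,0],[0,0,0,0]]]'
python3 -m handwheel '[[[-0.3,0,0,0],[-0.3,0,0,0],[-0.3,0,0,0],[-0.5,0,0,0],[-1,0,0,0],[-2,0,0,0],[0,0,0,0]]]'
python3 -c "
from h import *
snap('wrist','w46.png'); scrop('s46.png')"
```

```text
time: 56.53
tool_pos: [577.5, 209.7, 126.9]
tcp_rot: [-2.995, 1.565, 0.146]
contact_force: [-10.3, -3.1, 33.7]
grip_width: 0.6
time: 57.12
tool_pos: [578.5, 210.0, 168.8]
tcp_rot: [-2.927, 1.565, 0.214]
contact_force: [0.3, 0.0, 1.0]
grip_width: 0.5
```

View pics/w46.png

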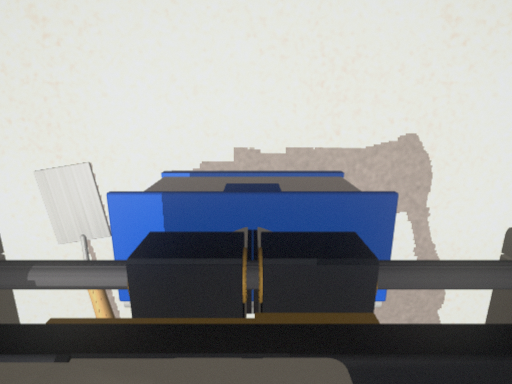

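View pics/s46.png

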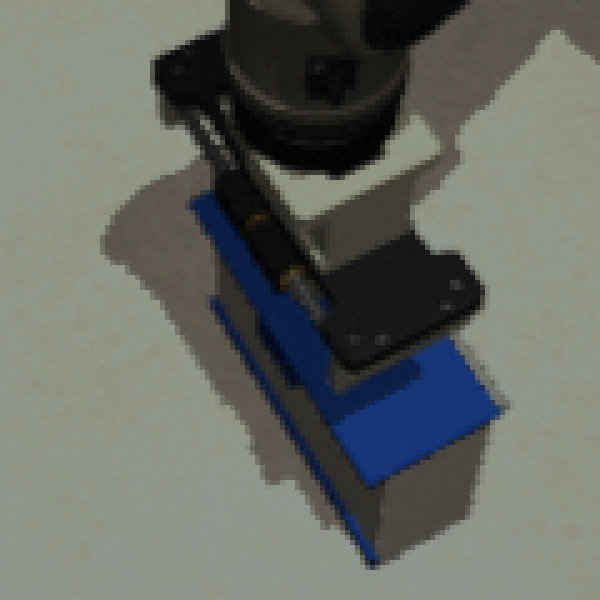

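Lid looks flat and shut. I'll retreat upward and back, then check its height by depth over a second or so.

```bash
python3 -m handwheel '[[[-1.5,0,0,0],[-2.5,0,0,0],[-3,0,0,0],[-3,1,0,0],[-2.5,2,0,0],[-1,2,0,0],[0,1.5,0,0],[0,0,0,0]]]'
python3 -m handwheel '[[[0,2,0,0],[0,3,0,0],[0,3.5,0,0],[0,3,0,0],[0,2,0,0],[0,0,0,0],[0,0,0,0],[0,0,0,0]]]'
python3 - <<'E'
from h import *
snap('wrist','w47.png'); m,p,d=snap('scene','s47.png')
for P in [(530,150,150),(585,150,150),(530,270,150),(585,270,150),(595,210,150),(560,210,150)]:
    u,v=proj(m,P).round().astype(int); w=world(m,(u,v),d[v,u]); print(P,w.round(1),p[v,u])
m,p,d=snap('top','t47.png')
for P in [(530,150,150),(585,150,150),(530,270,150),(585,270,150),(560,210,150)]:
    u,v=proj(m,P).round().astype(int); w=world(m,(u,v),d[v,u]); print('top',P,w.round(1),p[v,u])
E
```

```text
time: 57.88
tool_pos: [576.8, 142.0, 300.1]
tcp_rot: [1.701, 1.57, -1.443]
contact_force: [-0.9, 0.1, 0.0]
grip_width: 0.5
time: 58.55
tool_pos: [576.4, 10.7, 299.3]
tcp_rot: [-0.489, 1.569, 2.652]
contact_force: [-0.1, 0.6, 1.4]
grip_width: 0.6
(530, 150, 150) [530.9 150.1 151.2] [ 17  48 113]
(585, 150, 150) [584.  147.3 147.8] [ 17  48 114]
(530, 270, 150) [528.8 270.4 149.6] [ 19  51 115]
(585, 270, 150) [584.7 271.  149.3] [ 20  52 117]
(595, 210, 150) [593.8 208.8 147.7] [ 17  48 112]
(560, 210, 150) [559.1 208.3 148.4] [ 19  49 115]
top (530, 150, 150) [531.1 151.3 151.1] [ 34  61 117]
top (585, 150, 150) [585.5 148.7 147.8] [ 36  61 115]
top (530, 270, 150) [528.3 268.3 152.8] [ 36  65 117]
top (585, 270, 150) [585.2 269.8 152.7] [ 35  62 116]
top (560, 210, 150) [557.3 209.8 155.7] [ 32  61 114]
```

View pics/s47.png

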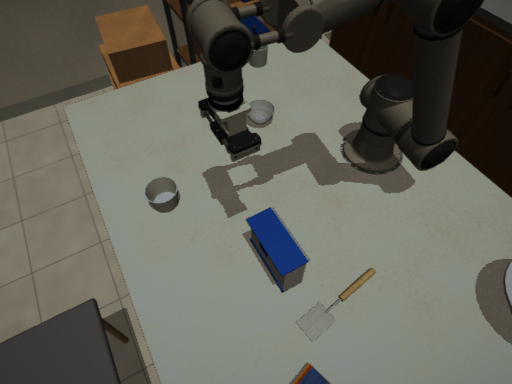

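View pics/w47.png

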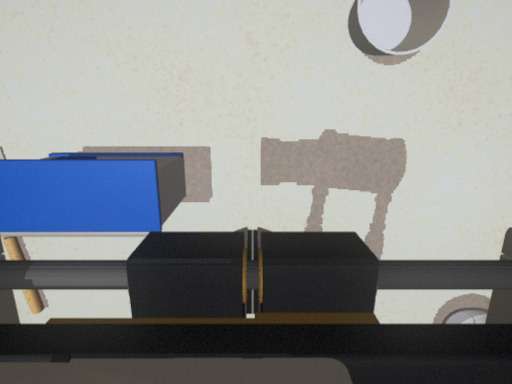

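```bash
python3 -c "
from h import *
for l in ['bowl','clear_bowl','spatula']: print(l,[np.round(r['point']).tolist()+[round(r['conf'],2)] for r in bot.spot_point('scene',l)[:1]])
print(bot.get_obs()['contact_force']); bot.close_job()"
```

```text
bowl [[164.0, 203.0, 0.97]]
clear_bowl [[259.0, 121.0, 0.73]]
spatula [[340.0, 301.0, 0.72]]
[ 0.43431012 -0.77301751  0.31253234]
the job is handed in; nothing more can be done
```

All four bottles (blue, green, red and yellow) are standing in the rack ball tip up, one per pocket, and the blue lid is pressed shut. I handed the job in at about 59 s.

**Last checks:**
- **Bottles:** before I closed the lid, the wrist picture showed all four ball tips upright in their pockets.
- **Lid:** it met a firm stop while I pressed to about 34 N. About 1.5 s after I let go it was still flat; the scene camera read 148–151 mm over the whole lid. The top camera read 148–156 mm, a spread I put down to depth noise.
- **Bowls and spatula:** both bowls were within 2 px of where they started. The spatula had no detection in the first scene picture to compare with, but by eye it had not moved.

**What went wrong or disagreed:**
- **Fingertips:** the real fingertips end about 25 mm short of the reported TCP. My first grasp of the blue bottle closed on air above the ball, and I corrected for the offset from then on.
- **Contact while placing green:** the tool pressed on something with up to 33 N, under the 40 N limit, probably the lid's tongue. Opening the fingers also pushed about 21 N sideways. The bottle still went in cleanly.
- **Short drops:** the gripped fingers do not fit inside a pocket, so I let go of each bottle just above the rim and it dropped about 30–45 mm inside its pocket.

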